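# Slide a flanged stub under the lips of a retaining fixture

## Robot

A 6-joint arm with a two-finger parallel gripper is mounted at the origin on a cart in front of the work surface, level with it; the furniture and walls round the work are solid. World frame = base frame: x ahead of the robot, y to its left, z up, the work surface at z = 0. Lengths are in m, angles in rad, forces in N, time in s.
With the tool pointing down it reaches from about 0.275 to 0.85 m from the base axis. Payload 5.2 kg.
Tool frame: the origin (TCP) lies on the centre line of the jaws, within the pads' length; the fingertips stand 8 mm ahead of it and the grasp point (between the pads) lies 11 mm behind it; z points along the fingers, y is the direction in which the jaws open and shut (so a half turn about z gives the same grasp; the last joint's range is limited). The gripper opens to 85 mm and grips with 20 to 120 N. Pads are 22 mm wide; open, the fingers measure 114 mm over their backs; the gripper's body (76 mm by 85 mm) begins 54 mm behind the grasp point. The pads swing forward as they close: fully open they stand 13 mm farther back than shut.
Start: joints at [1.082, 0.259, 1.535, -0, 1.348, -0.203], TCP at [0.155, 0.528, 0.239] pointing down, gripper open.
Joint ranges: [-3.14, 3.14], [-0.91, 2.08], [0.19, 2.58], [-1.22, 4.36], [0.22, 2.71], [-3.12, 3.12]. Speed limits (rad/s): [2.57, 2.57, 3.14, 3.14, 3.14, 3.14].

## Interface

Orientations are given as a unit quaternion [w, x, y, z].
In Python, from station import r gives the robot as it stands.
- The arm moves only by the shell command python3 -m handwheel 'ROWS' [OPENING] [FORCE]. ROWS is JSON, a list of rows, each an object of numbers: "tx", "ty", "tz": the shift along the tool's x, y, z in m; "turn": the turn about the tool's z in degrees. In form: [{"tx": .., "ty": .., "tz": .., "turn": ..}, ...]. A call has 1 to 8 rows; each row is the pose to reach, as a shift and turn from the pose commanded when the call began, along the tool's axes at that moment; what a row does not reach only later rows make up. A row lasts 1/8 s, in which the tool goes at most 62.5 mm and 10.7 degrees, less where a joint would pass 70% of its speed; a pose out of reach is approached as far as the arm can. A call with a gripper value outside its range is refused whole. OPENING is the opening in per cent of the stroke, from 0 (shut) to 100 (fully open), set as the call begins (- or left out, the last holds). The fingers move at their own pace and stop on an object; FORCE is the grip in N (left out, the last holds). Time passes only in rows, so rows that repeat a pose let the fingers close. It gives the time, the measured TCP pose, the force and the opening at its end, in the units of the state.
- r.read_state(): the state, without advancing time (a new reading comes with each control period).
- r.snapshot(name): name is "scene" or "top"; returns a dict with "image" (400x640x3 uint8, red, green, blue), "K" (3x3 intrinsics, pixels), "k1" (the pictures are not rectified: a ray, as slopes to the right and down, at radius r is drawn at 1 + k1 r^2 times it, then the intrinsics apply), "eye" and "attitude" of the camera in the world. Camera axes: x right, y down, z forward; pixel columns grow to the right and rows downward; lengths in m; the calibration is good to about 2 mm. A picture is of the moment at which its call begins. There is no depth.
- r.hand_in(): hands the job in, once; it reports no verdict.
The state is a dict: "t": time; "joints": joint angles; "qd": joint speeds; "tau": joint torques, N m; "tool_pos": TCP position; "orientation": TCP orientation; "ft_force": force on the tool from outside, world axes, zero at the start; "moment": the same for the moment, N m; "opening": finger opening in m.
Only numpy, scipy, OpenCV 4.12 (cv2) and the standard library are available. Lean on these libraries where they do the work, as an engineer would, in place of code of your own. Each camera call takes 0.05 s, during which the arm holds its last target.

## Task

Load the steel flanged stub into the fixture on the table: stand it on the open end of the fixture's bed, then slide it along the bed under the two overhanging lips, gently past the spring catch and against the sprung stop pad, until the catch snaps up behind its foot flange. The block with the lips may be set a little nearer or farther, so feel for the stop, and while sliding it in never let stub and fixture press on each other with more than 25 N. Let go and leave the stub standing upright there, with the other fittings on the table left where they are.

Things in the scene. Friction and masses are not known exactly. Their poses are not given: they have to be found in the camera images.
- stub_mid (a point): Centre (half-way up) of the loose stub: plain steel pipe stub 80 mm tall, standing, about 0.4 kg; solid round foot flange 52 mm diameter and 8 mm thick at the bottom, tube 33 mm diameter (the part to grasp, from 11 to 79 mm above its underside), plain open end at the top. z along the tube, upward; this point is 40 mm above its underside.
- fixture: Fixed steel fixture; origin on the table under its bed plate. The bed is 180 mm along x (x = -85 to +95 mm) and 100 mm along y, its flat top 18 mm above the table. +x is the loading direction; the -x end is open, and on the +x part sits an aluminium U-shaped retaining block 80 mm wide. Its sliding faces are polished and oiled (friction about 0.2).
- bed_open (a point): Point on the bed's top at the open end, on the centre line, 52 mm to the -x side of the fixture's origin: a foot flange centred here stands free of block and catch. Axes as the fixture's.
- lips_nominal (a point): Point on the bed's centre line, 12 mm to the +x side of the fixture's origin, where the lips begin when the block is at mid setting. The block's cheeks stand 55 mm apart, with flared lead-ins 19 mm before the lips; the lips' undersides are 9.8 mm and their tops 15.8 mm above the bed, 41 mm apart, so the tube passes between them (screw heads on top: 20 mm).
- home_nominal (a point): Point on the bed's top, on the centre line, 36 mm to the +x side of the fixture's origin: centre of the stub's foot when home, at mid setting of the block. The block with lips, catch and pad is set up to 10 mm nearer or farther along x, unmeasured. The flange meets the pad 1 mm before home; the pad yields 2.5 mm in all at 4 N per mm (home needs 4 N), then stops hard.
- catch (a joint): Spring catch in the bed on the centre line, a 14 mm wide ramp rising towards +x with a square back, moving straight down. 0 = up, standing 4 mm above the bed; about 0.004 (m) = pressed flush by a flange over it (1 to 2 N). It is up when no flange is over it; with the stub home it stands up behind the flange (on the -x side) and the pad holds the flange against it.
- sight_glass_mid (a point): Centre (half-way up) of a loose sight glass, a clear tube between two 64 mm round flanges, 80 mm tall, standing; leave it alone.
- pipe_clamp_mid (a point): Centre (half-way up) of a loose hinged pipe clamp lying flat, 67 x 98 x 18 mm; leave it alone.
- gasket_mid (a point): Centre (half-way up) of a loose white ring gasket lying flat, 64 mm across, 8 mm high; leave it alone.
Mind the look-alikes: they are no part of the job. Leave any purple look-alike of the part that bears stub_mid alone.

How it is judged:
By the outcome, as a careful person would: the job done as asked, in the order asked, and still so for the second after the job is handed in, with the robot touching nothing.
It also fails if it takes over 61 s, if anything falls off the work surface, if the arm or the gripper's body presses on something with over 40 N, if the wrist force passes 120 N, or if a joint passes its speed limit or range.

## Working session

There is one attempt and no reset: what is moved stays moved. The work goes in short steps, Python scripts to look and compute and a shell command to move; the robot and the scene stay as the last step left them, time stands still between calls to the robot, and variables do not carry over. Pictures are saved under pics/ and viewed, and the job is handed in when it is done.

```bash
ls; mkdir -p pics; python3 - <<'E'
from station import r
import cv2
s=r.read_state()
print({k:(v if not hasattr(v,'round') else v.round(4)) for k,v in s.items()})
for n in("scene","top"):
    d=r.snapshot(n); cv2.imwrite(f"pics/{n}0.png",d["image"][:,:,::-1]); print(n,d["K"],d["k1"],d["eye"],d["attitude"])
E
```

```text
pics
{'t': 0.0, 'joints': array([ 1.0822,  0.2593,  1.5361, -0.    ,  1.348 , -0.2028]), 'qd': array([-0.0024,  0.0016, -0.0006, -0.    ,  0.0001,  0.0019]), 'tau': array([ 1.30000e-03, -4.46034e+01, -2.90571e+01, -1.00000e-04,
        1.15000e-02,  0.00000e+00]), 'tool_pos': array([0.1548, 0.5272, 0.2385]), 'orientation': array([-3.000e-04,  1.424e-01,  9.898e-01, -9.000e-04]), 'ft_force': array([ 0.5181, -0.2847, -0.6282]), 'moment': array([-0.0337,  0.0215, -0.0536]), 'opening': 0.08524717061880754}
scene [[466.4782619    0.         321.58968699]
 [  0.         466.4782619  199.4647893 ]
 [  0.           0.           1.        ]] -0.12763222419988796 [-0.18073493 -0.41986316  0.98139335] [-0.30684422  0.81013307 -0.46431389  0.18423799]
top [[478.61984504   0.         319.98260057]
 [  0.         478.61984504 202.57048615]
 [  0.           0.           1.        ]] -0.10732655591793426 [ 0.46958472 -0.04434939  1.20012913] [ 0.01843599 -0.70145749  0.71244195 -0.00663104]
```

View pics/scene0.png

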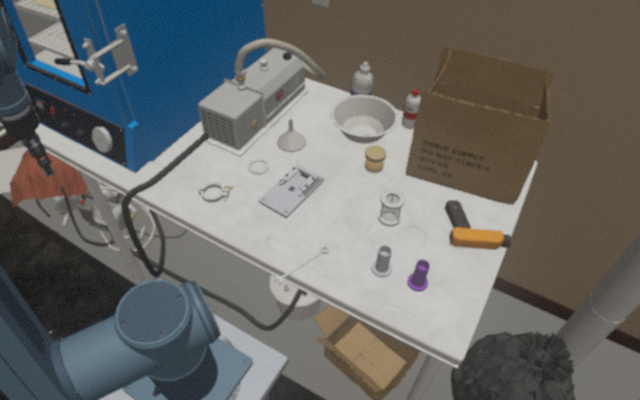

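View pics/top0.png

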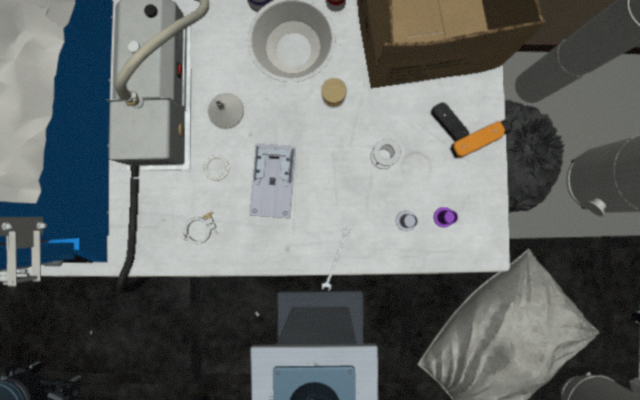

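```bash
cat > h.py <<'E'
import numpy as np, cv2
from scipy.spatial.transform import Rotation as R
from station import r
def Rm(q): return R.from_quat([q[1],q[2],q[3],q[0]]).as_matrix()
def ray(d,uv):
    p=cv2.undistortPoints(np.array([[uv]],float),d["K"],np.array([d["k1"],0,0,0,0.]))[0,0]
    v=Rm(d["attitude"])@np.array([p[0],p[1],1]); return np.array(d["eye"]),v
def onz(d,uv,z):
    e,v=ray(d,uv); return e+v*(z-e[2])/v[2]
def proj(d,P):
    M=Rm(d["attitude"]); c=(np.atleast_2d(P)-d["eye"])@M
    return cv2.projectPoints(c.reshape(-1,1,3),np.zeros(3),np.zeros(3),d["K"],np.array([d["k1"],0,0,0,0.]))[0][:,0]
def crop(d,x0,y0,w,h,f,name):
    c=d["image"][y0:y0+h,x0:x0+w,::-1]; cv2.imwrite("pics/"+name,cv2.resize(c,None,fx=f,fy=f,interpolation=cv2.INTER_CUBIC))
E
python3 - <<'E'
from h import *
d=r.snapshot("top"); s=r.snapshot("scene")
crop(d,235,130,80,100,6,"fx_top.png"); crop(d,380,190,90,60,8,"st_top.png")
crop(s,250,155,90,70,8,"fx_sc.png"); crop(s,350,230,90,70,8,"st_sc.png")
E
```

```text
(no output)
```

View pics/fx_top.png

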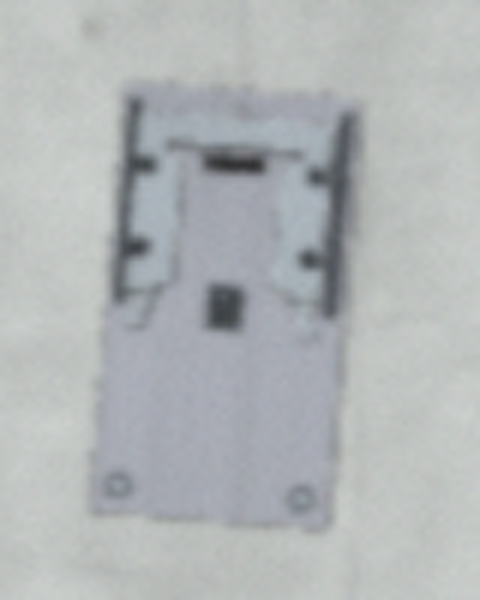

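View pics/st_top.png

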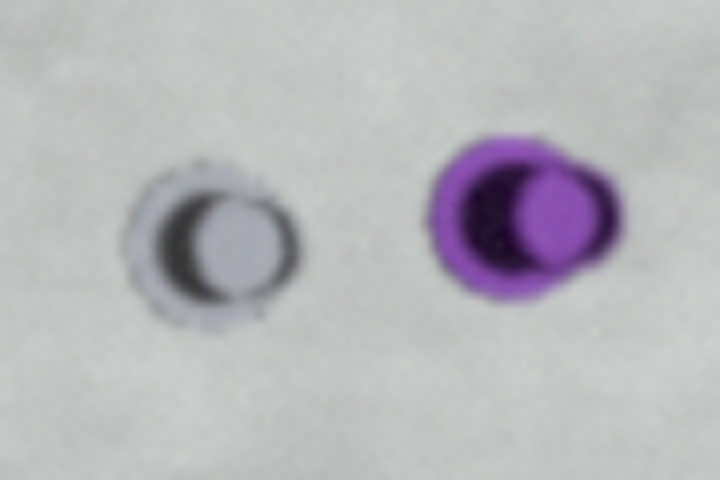

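View pics/fx_sc.png

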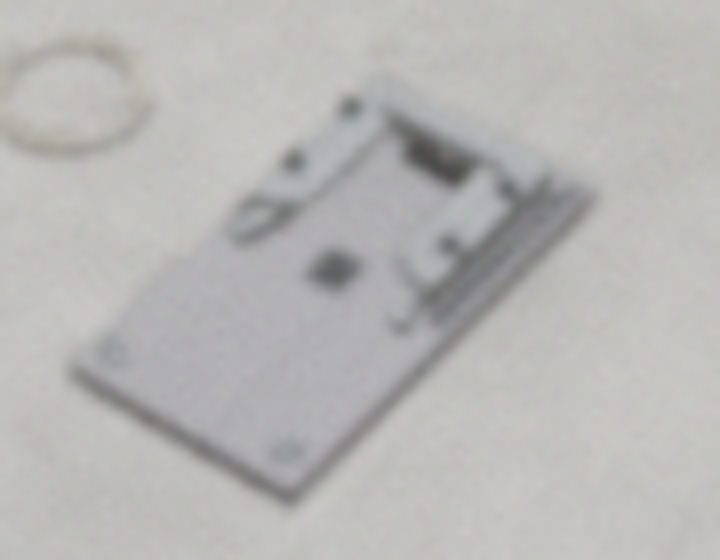

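View pics/st_sc.png

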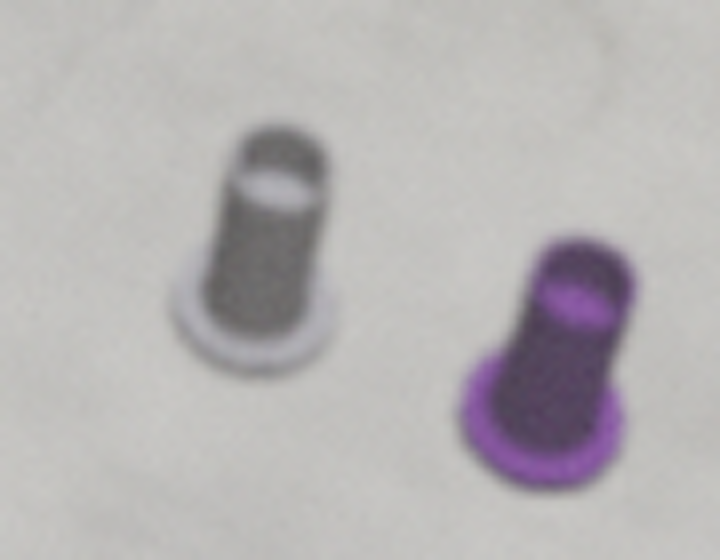

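```bash
python3 - <<'E'
from h import *
d=r.snapshot("top"); s=r.snapshot("scene")
T=lambda x,y:onz(d,(x/6-.5+235+.083,y/6-.5+130+.083),.018)
c=[T(125,85),T(358,105),T(330,530),T(95,513)]
for p in c:print(p.round(4))
S=lambda x,y,z:onz(s,(x/8-.44+250,y/8-.44+155),z)
print("scene: left-open, right-open, right-far, ", [S(*q,.018).round(4) for q in((72,368),(292,497),(598,193))])
print("scene catch",S(333,270,.020).round(4),"top catch",T(225,306).round(4))
print("stub top cam",onz(d,(209.5/8-.44+380,244/8-.44+190),.008).round(4))
# flange in scene: left175 right335 bottom378
print("stub sc",onz(s,(255/8-.44+350,308/8-.44+230),.008).round(4))
# purple/flange mask; steel tube mask in scene
print("purple top", onz(d,(510/8-.44+380,217/8-.44+190),.008).round(4))
w=(c[0]+c[1]+c[2]+c[3])/4
ax=((c[0]+c[1])-(c[2]+c[3]))/2; ay=((c[0]+c[3])-(c[1]+c[2]))/2
print(w,np.linalg.norm(ax),np.linalg.norm(ay),np.degrees(np.arctan2(ax[1],ax[0])),np.degrees(np.arctan2(ay[1],ay[0]))-90)
E
```

```text
[0.6612 0.1341 0.018 ]
[0.6508 0.037  0.018 ]
[0.4749 0.0508 0.018 ]
[0.4833 0.1482 0.018 ]
scene: left-open, right-open, right-far,  [array([0.4821, 0.1505, 0.018 ]), array([0.4723, 0.0534, 0.018 ]), array([0.649 , 0.0362, 0.018 ])]
scene catch [0.5661 0.0968 0.02  ] top catch [0.5682 0.0932 0.018 ]
stub top cam [ 0.4651 -0.2377  0.008 ]
stub sc [ 0.4601 -0.2366  0.008 ]
purple top [ 0.4719 -0.3322  0.008 ]
[0.56756405 0.09252091 0.018     ] 0.17745170521531275 0.09766064521997068 -4.511583018068597 -5.523311434956938
```

```bash
python3 - <<'E'
from h import *
for n,(x0,y0,w,h),(cx,cy) in (("top",(235,130,80,100),(272,185)),("scene",(245,150,95,75),(290,190))):
    d=r.snapshot(n)
    im=np.mean([r.snapshot(n)["image"].astype(float) for _ in range(2)],0)
    q=cv2.GaussianBlur(im.astype(np.float32),(3,3),0)
    m=((q[:,:,2]-q[:,:,0])>3).astype(np.uint8)
    bgv=q[y0:y0+h,x0:x0+w]; print(np.median(bgv[:5].reshape(-1,3),0), q[cy+20 if n=="top" else cy,cx])
    M=np.zeros_like(m); M[y0:y0+h,x0:x0+w]=m[y0:y0+h,x0:x0+w]
    M=cv2.morphologyEx(M,cv2.MORPH_CLOSE,np.ones((7,7)))
    M=cv2.morphologyEx(M,cv2.MORPH_OPEN,np.ones((3,3)))
    cs=max(cv2.findContours(M,0,cv2.CHAIN_APPROX_NONE)[0],key=cv2.contourArea)
    P=np.array([onz(d,tuple(p[0]),.018)[:2] for p in cs],np.float32)
    rc=cv2.minAreaRect(P*1000); print(n,rc)
    o=d["image"][:,:,::-1].copy(); cv2.drawContours(o,[cs],-1,(0,0,255),1)
    cv2.imwrite(f"pics/m_{n}.png",cv2.resize(o[y0:y0+h,x0:x0+w],None,fx=5,fy=5,interpolation=0))
E
```

```text
[187.95312 191.84375 189.21875] [167.71875 171.375   180.1875 ]
top ((569.3213500976562, 92.91776275634766), (104.05960083007812, 183.69754028320312), 84.84302520751953)
[193.65625 192.59375 188.78125] [129.84375 130.15625 133.     ]
scene ((611.6593017578125, 69.57151794433594), (85.68679809570312, 31.38087272644043), 9.564400672912598)
```

View pics/m_top.png

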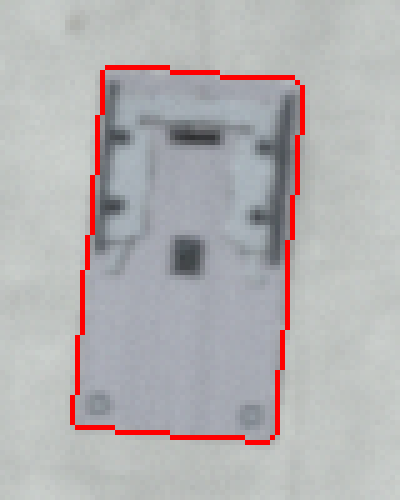

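View pics/m_scene.png

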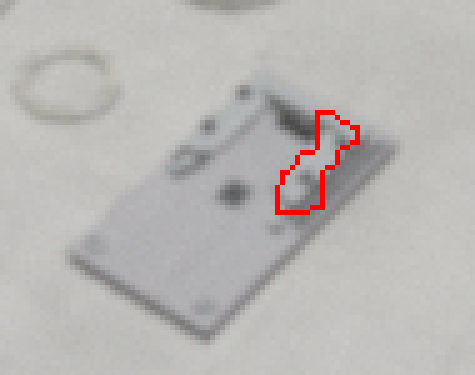

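```bash
cat >> h.py <<'E'
def st():
    s=r.read_state(); M=Rm(s["orientation"]); y=M[:,1]
    print("t%.2f"%s["t"],"pos",np.round(s["tool_pos"],4),"yhead %.2f"%np.degrees(np.arctan2(y[1],y[0])),"F",np.round(s["ft_force"],2),"Mo",np.round(s["moment"],2),"op %.4f"%s["opening"],"j",np.round(s["joints"],2))
    return s,M
def to(P,head=None):
    s,M=st(); y=M[:,1]
    print("shift tool mm",np.round(1000*(M.T@(np.array(P)-s["tool_pos"])),1), "" if head is None else "turn %.2f"%(np.degrees(np.arctan2(y[1],y[0]))-head))
E
python3 -c "
from h import *
to([.4626,-.237,.2],-5.2)"
```

```text
t0.60 pos [0.155  0.5277 0.2393] yhead 73.63 F [-0.72 -0.23  0.27] Mo [-0.03  0.04  0.02] op 0.0855 j [ 1.08  0.26  1.53 -0.    1.35 -0.2 ]
shift tool mm [-510.7 -647.    39.3] turn 78.83
```

```bash
python3 -m handwheel '[{"tx":-0.0365,"ty":-0.046,"tz":0,"turn":6},{"tx":-0.073,"ty":-0.092,"tz":0,"turn":12},{"tx":-0.109,"ty":-0.138,"tz":0,"turn":18},{"tx":-0.146,"ty":-0.185,"tz":0,"turn":24},{"tx":-0.182,"ty":-0.231,"tz":0,"turn":30},{"tx":-0.219,"ty":-0.277,"tz":0,"turn":36},{"tx":-0.255,"ty":-0.323,"tz":0,"turn":42},{"tx":-0.292,"ty":-0.37,"tz":0,"turn":48}]' 100 30; python3 -c "
from h import *
to([.4626,-.237,.2],-5.2)"
```

```text
t: 1.6
tool_pos: [0.3314, 0.0887, 0.2398]
orientation: [0.001, 0.534, 0.845, 0.001]
ft_force: [1.1, 0.8, 0.1]
opening: 0.0857
t1.60 pos [0.3314 0.0887 0.2398] yhead 25.44 F [1.06 0.8  0.11] Mo [-0.03 -0.04  0.01] op 0.0857 j [-0.07 -0.14  1.96  0.    1.32 -0.51]
shift tool mm [-350.4  -21.4   40. ] turn 30.64
```

```bash
python3 -m handwheel '[{"tx":-0.055,"ty":-0.003,"tz":0,"turn":5},{"tx":-0.11,"ty":-0.007,"tz":0,"turn":10},{"tx":-0.165,"ty":-0.01,"tz":0,"turn":15},{"tx":-0.22,"ty":-0.013,"tz":0,"turn":20},{"tx":-0.275,"ty":-0.017,"tz":0.01,"turn":25},{"tx":-0.33,"ty":-0.02,"tz":0.03,"turn":30.6},{"tx":-0.3504,"ty":-0.0214,"tz":0.04,"turn":30.6},{"tx":-0.3504,"ty":-0.0214,"tz":0.04,"turn":30.6}]'; python3 -c "
from h import *
to([.4626,-.237,.2],-5.2)
for n in('top','scene'):
  d=r.snapshot(n); crop(d,*((350,170,130,100) if n=='top' else (330,190,130,110)),6,'pk_'+n+'.png')"
```

```text
t: 2.6
tool_pos: [0.4627, -0.2352, 0.1981]
orientation: [-0.001, 0.737, 0.676, -0.0]
ft_force: [0.6, 0.5, 0.6]
opening: 0.0854
t2.60 pos [ 0.4627 -0.2352  0.1981] yhead -5.01 F [0.57 0.53 0.55] Mo [0.03 0.01 0.02] op 0.0854 j [-0.69  0.24  1.67  0.    1.24 -0.6 ]
shift tool mm [-1.8  0.1 -1.9] turn 0.19
```

View pics/pk_scene.png

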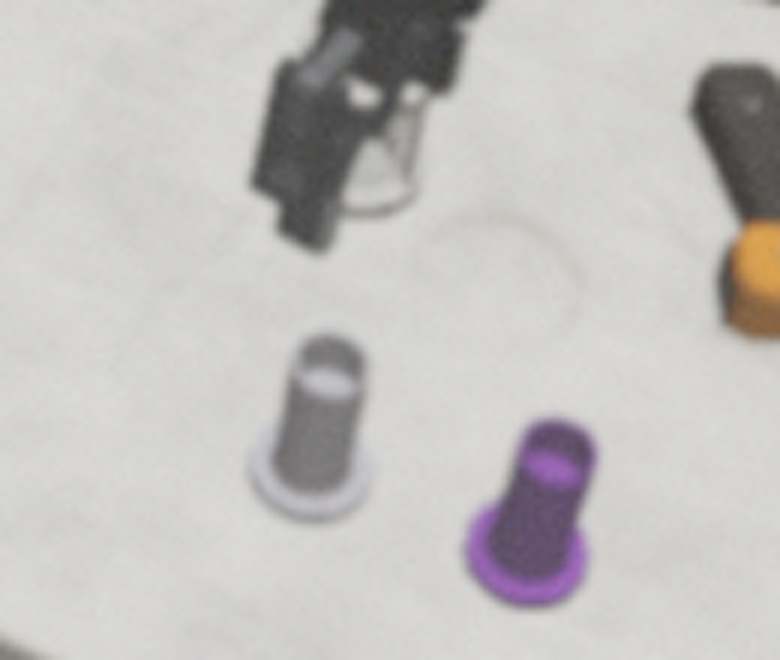

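View pics/pk_top.png

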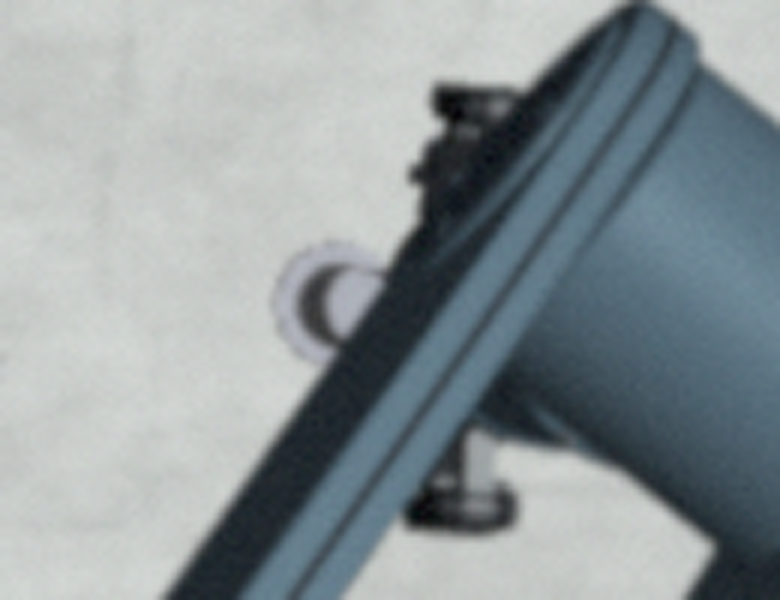

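```bash
python3 -m handwheel '[{"tx":-0.001,"tz":0.04},{"tx":-0.0018,"tz":0.08},{"tx":-0.0018,"tz":0.11},{"tx":-0.0018,"tz":0.135},{"tx":-0.0018,"tz":0.15},{"tx":-0.0018,"tz":0.156},{"tx":-0.0018,"tz":0.156}]'; python3 -m handwheel '[{"tz":0},{"tz":0},{"tz":0},{"tz":0},{"tz":0},{"tz":0}]' 0 25; python3 -c "
from h import *
st()
d=r.snapshot('scene'); crop(d,330,190,130,110,6,'gr.png')"
```

```text
t2.70 pos [ 0.4628 -0.2337  0.1994] yhead -4.92 F [-0.29 -0.06  0.59] Mo [-0.02 -0.01  0.01] op 0.0851 j [-0.68  0.23  1.67  0.    1.24 -0.6 ]validation failed for argument at $[0]...
validation failed for argument at $[0]...
```

View pics/gr.png

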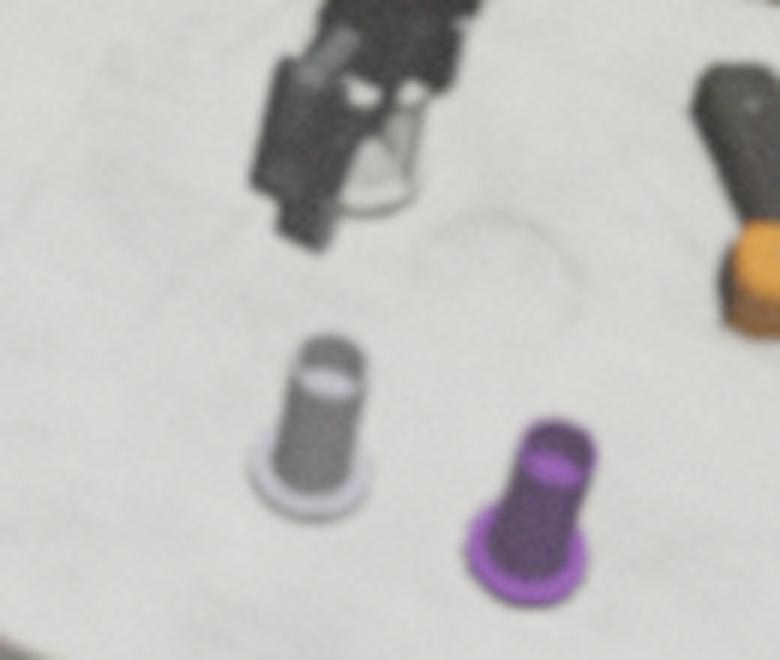

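```bash
python3 -m handwheel '[{"tx":-0.001,"ty":0,"tz":0.04,"turn":0},{"tx":-0.002,"ty":0,"tz":0.08,"turn":0},{"tx":-0.003,"ty":0,"tz":0.11,"turn":0},{"tx":-0.003,"ty":0,"tz":0.135,"turn":0},{"tx":-0.003,"ty":0,"tz":0.15,"turn":0},{"tx":-0.003,"ty":0,"tz":0.157,"turn":0},{"tx":-0.003,"ty":0,"tz":0.157,"turn":0}]'; python3 -m handwheel '[{"tx":0,"ty":0,"tz":0,"turn":0},{"tx":0,"ty":0,"tz":0,"turn":0},{"tx":0,"ty":0,"tz":0,"turn":0},{"tx":0,"ty":0,"tz":0,"turn":0},{"tx":0,"ty":0,"tz":0,"turn":0},{"tx":0,"ty":0,"tz":0,"turn":0}]' 0 25; python3 -c "
from h import *
st()
d=r.snapshot('scene'); crop(d,330,190,130,110,6,'gr.png')"
```

```text
t: 3.62
tool_pos: [0.4631, -0.2376, 0.0427]
orientation: [0.0, 0.737, 0.676, 0.0]
ft_force: [0.2, -0.0, -0.3]
opening: 0.0854
t: 4.38
tool_pos: [0.4632, -0.238, 0.0428]
orientation: [0.0, 0.737, 0.676, 0.0]
ft_force: [0.7, 0.6, 5.8]
opening: 0.0325
t4.38 pos [ 0.4632 -0.238   0.0428] yhead -4.97 F [0.68 0.58 5.76] Mo [ 0.05  0.11 -0.01] op 0.0325 j [-0.69  0.43  1.84 -0.    0.87 -0.6 ]
```

View pics/gr.png

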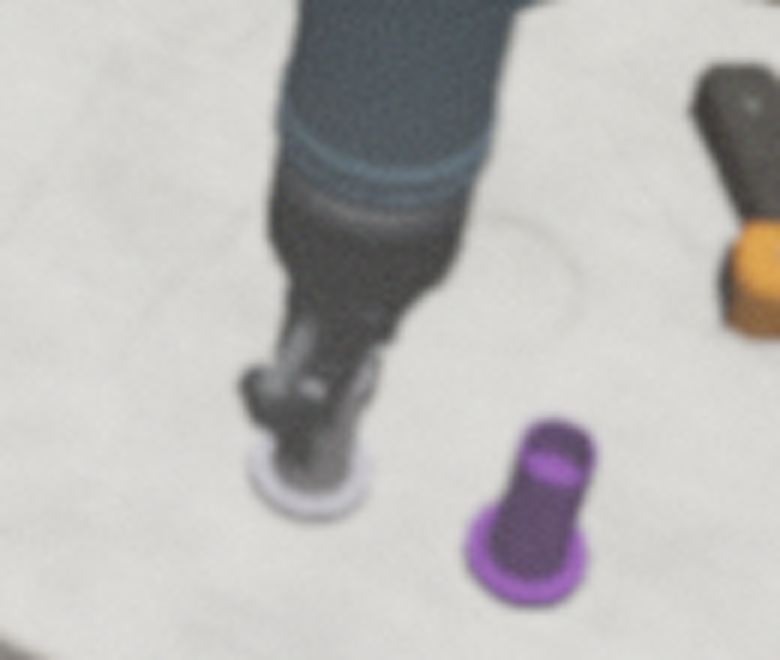

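```bash
python3 -m handwheel '[{"tx":0,"ty":0,"tz":-0.01,"turn":0},{"tx":0,"ty":0,"tz":-0.03,"turn":0},{"tx":0,"ty":0,"tz":-0.06,"turn":0},{"tx":0,"ty":0,"tz":-0.08,"turn":0},{"tx":0,"ty":0,"tz":-0.08,"turn":0},{"tx":0,"ty":0,"tz":-0.08,"turn":0}]'; python3 -c "
from h import *
to([.5107,.0983,.1],-5.2)
"
```

```text
t: 5.18
tool_pos: [0.4621, -0.2372, 0.1213]
orientation: [-0.001, 0.737, 0.676, -0.0]
ft_force: [1.0, 1.1, -3.1]
opening: 0.0328
t5.17 pos [ 0.4621 -0.2372  0.1213] yhead -4.98 F [ 0.99  1.14 -3.06] Mo [ 0.   -0.04 -0.02] op 0.0328 j [-0.69  0.32  1.77 -0.    1.06 -0.6 ]
shift tool mm [338.4  19.4  21.6] turn 0.22
```

```bash
python3 -m handwheel '[{"tx":0.025,"ty":0.001,"tz":0,"turn":0},{"tx":0.07,"ty":0.004,"tz":0,"turn":0},{"tx":0.12,"ty":0.007,"tz":0,"turn":0},{"tx":0.17,"ty":0.01,"tz":0,"turn":0},{"tx":0.22,"ty":0.0125,"tz":0,"turn":0},{"tx":0.27,"ty":0.0155,"tz":0,"turn":0},{"tx":0.315,"ty":0.018,"tz":0,"turn":0},{"tx":0.338,"ty":0.0194,"tz":0,"turn":0.2}]';  python3 -m handwheel '[{"tx":0,"ty":0,"tz":0.01,"turn":0},{"tx":0,"ty":0,"tz":0.02,"turn":0},{"tx":0,"ty":0,"tz":0.02,"turn":0}]';python3 -c "
from h import *
to([.5107,.0983,.0648],-5.2)
for n in('top','scene'):
  d=r.snapshot(n); crop(d,*((225,120,110,120) if n=='top' else (240,140,130,110)),5,'hv_'+n+'.png')"
```

```text
t: 6.18
tool_pos: [0.5103, 0.0996, 0.1207]
orientation: [-0.001, 0.738, 0.675, -0.001]
ft_force: [0.6, 0.3, -3.0]
opening: 0.0317
t: 6.55
tool_pos: [0.5101, 0.0963, 0.1005]
orientation: [-0.001, 0.739, 0.674, -0.002]
ft_force: [-1.3, 0.1, -3.0]
opening: 0.0325
t6.55 pos [0.5101 0.0963 0.1005] yhead -5.25 F [-1.29  0.07 -3.  ] Mo [-0.03  0.01 -0.01] op 0.0325 j [-0.03  0.34  1.79 -0.    1.01  0.06]
shift tool mm [ 2.1  0.6 35.7] turn -0.05
```

View pics/hv_scene.png

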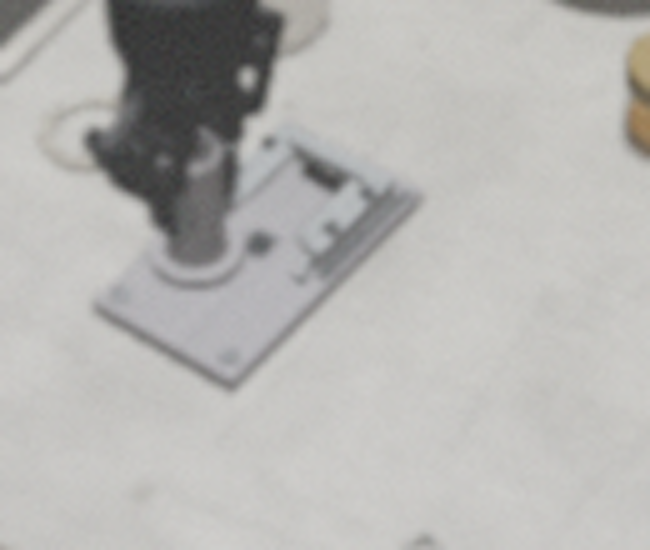

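View pics/hv_top.png

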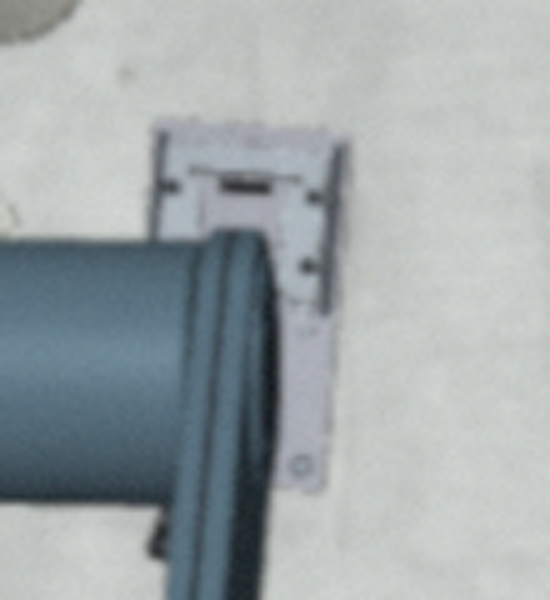

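```bash
python3 -m handwheel '[{"tx":0.0,"ty":0,"tz":0.015,"turn":0},{"tx":0.0,"ty":0,"tz":0.03,"turn":0},{"tx":0.0,"ty":0,"tz":0.035,"turn":0},{"tx":0.0,"ty":0,"tz":0.035,"turn":0}]';python3 -c "
from h import *
P=[]
for i in range(4):
  s,_=st();P.append(s['tool_pos']); d=r.snapshot('scene')
print(np.mean(P,0))
crop(d,250,150,85,70,9,'lo_scene.png')"
```

```text
t: 7.15
tool_pos: [0.511, 0.0973, 0.0666]
orientation: [-0.001, 0.738, 0.674, -0.001]
ft_force: [0.2, 1.0, -3.4]
opening: 0.0325
t7.15 pos [0.511  0.0973 0.0666] yhead -5.17 F [ 0.19  1.01 -3.37] Mo [-0.   -0.02  0.03] op 0.0325 j [-0.03  0.39  1.82  0.    0.93  0.06]
t7.20 pos [0.5114 0.0973 0.0671] yhead -5.17 F [-0.38 -0.3  -2.88] Mo [-0.05 -0.03  0.02] op 0.0324 j [-0.03  0.39  1.82 -0.    0.93  0.06]
t7.25 pos [0.5117 0.0973 0.0674] yhead -5.17 F [-1.62  0.48 -3.22] Mo [ 0.05 -0.04  0.04] op 0.0324 j [-0.03  0.39  1.82 -0.    0.93  0.06]
t7.30 pos [0.5119 0.0973 0.0677] yhead -5.17 F [-0.57 -0.86 -3.49] Mo [-0.02  0.07  0.01] op 0.0323 j [-0.03  0.39  1.82 -0.    0.93  0.06]
[0.51152093 0.09728375 0.0671799 ]
```

View pics/lo_scene.png

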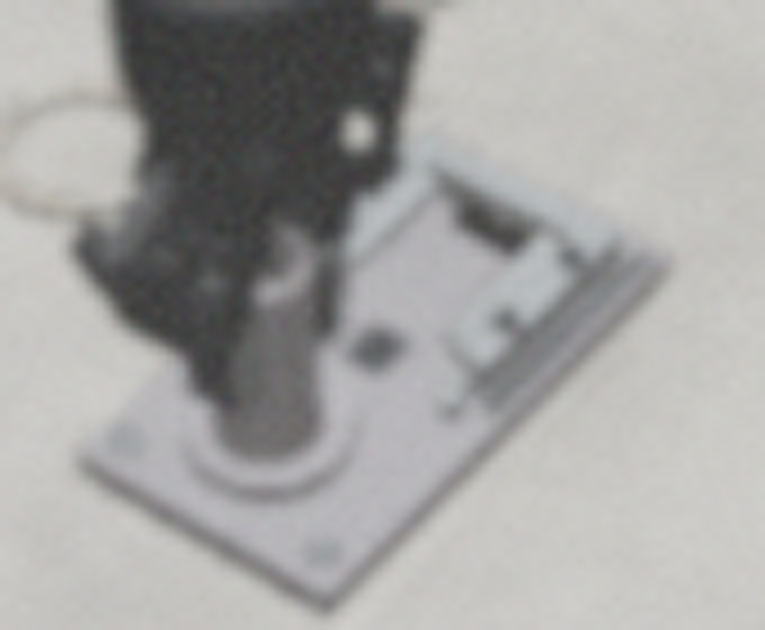

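```bash
python3 - <<'E'
from h import *
d=r.snapshot("scene"); s,_=st(); x,y,z=s["tool_pos"]
a=np.linspace(0,6.28,180)
pts=[]
for h in (0,.008):
    pts.append(np.c_[x+.026*np.cos(a),y+.026*np.sin(a),0*a+z-.0428+h])
p=(proj(d,np.vstack(pts))-[250,150]+.44)*9
print("expected ext",p.min(0),p.max(0))
c=(proj(d,[[x,y,z-.0428+.004]])-[250,150]+.44)*9; print(c)
# px per mm along fixture axes
for v in ([.01*np.cos(.09),-.01*np.sin(.09),0],[.01*np.sin(.09),.01*np.cos(.09),0]):
    print((proj(d,[[x+v[0],y+v[1],z-.039]])-proj(d,[[x,y,z-.039]]))[0]*.9)
# smoothed image strip, colour
im=cv2.GaussianBlur(d["image"],(3,3),0)
crop(d,262,190,45,30,16,"lo2.png")
E
```

```text
t7.40 pos [0.5119 0.0973 0.0678] yhead -5.17 F [ 0.67  0.79 -4.13] Mo [-0.01  0.   -0.01] op 0.0321 j [-0.03  0.39  1.82  0.    0.93  0.06]
expected ext [190.65016489 367.9057144 ] [362.33307578 511.82601118]
[[276.72108264 439.05615816]]
[ 2.03528126 -1.95969372]
[-2.5510431  -1.42117228]
```

View pics/lo2.png

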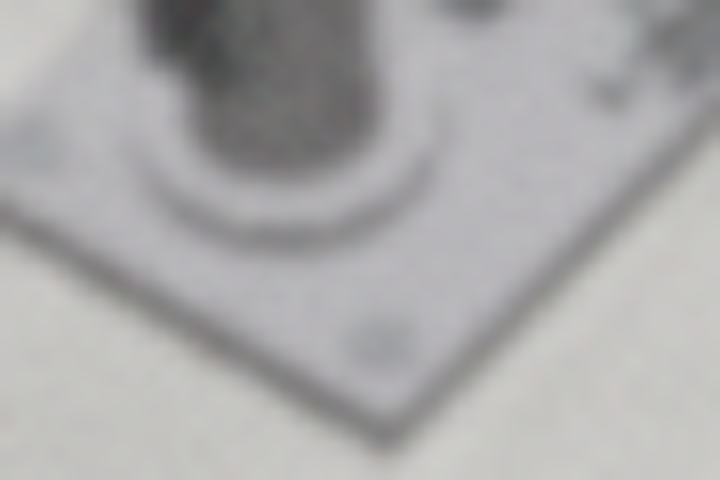

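```bash
python3 -m handwheel '[{"tx":0.0,"ty":0,"tz":0.003,"turn":0},{"tx":0.0,"ty":0,"tz":0.005,"turn":0},{"tx":0.0,"ty":0,"tz":0.005,"turn":0}]' ;python3 -m handwheel '[{"tx":0.0,"ty":0,"tz":0.001,"turn":0},{"tx":0.0,"ty":0,"tz":0.001,"turn":0}]';python3 -m handwheel '[{"tx":0.0,"ty":0,"tz":0.001,"turn":0},{"tx":0.0,"ty":0,"tz":0.001,"turn":0}]'
```

```text
t: 7.78
tool_pos: [0.5113, 0.0973, 0.0621]
orientation: [-0.0, 0.738, 0.674, -0.0]
ft_force: [-0.1, -0.4, -3.7]
opening: 0.0324
t: 8.02
tool_pos: [0.5115, 0.0972, 0.0612]
orientation: [-0.0, 0.738, 0.674, -0.0]
ft_force: [0.3, 0.1, -4.0]
opening: 0.0322
t: 8.28
tool_pos: [0.5117, 0.0973, 0.0608]
orientation: [0.0, 0.738, 0.674, 0.0]
ft_force: [-1.1, 0.5, 1.3]
opening: 0.0323
```

```bash
python3 - <<'E'
from h import *
d=r.snapshot("scene"); s,_=st()
im=np.mean([r.snapshot("scene")["image"].astype(float) for _ in range(4)],0)
d["image"]=im.astype(np.uint8)
crop(d,262,185,45,35,16,"bd.png"); crop(d,250,150,85,70,9,"bd2.png"); st()
t=r.snapshot("top"); crop(t,235,125,75,105,5,"bdt.png")
E
```

```text
t8.32 pos [0.5117 0.0973 0.0608] yhead -5.17 F [-1.63  1.15  2.49] Mo [0.01 0.36 0.  ] op 0.0323 j [-0.03  0.4   1.83  0.    0.92  0.06]
t8.53 pos [0.5117 0.0973 0.0608] yhead -5.18 F [-1.97  0.13  6.23] Mo [ 0.05  0.57 -0.04] op 0.0324 j [-0.03  0.4   1.83  0.    0.92  0.06]
```

View pics/bd.png

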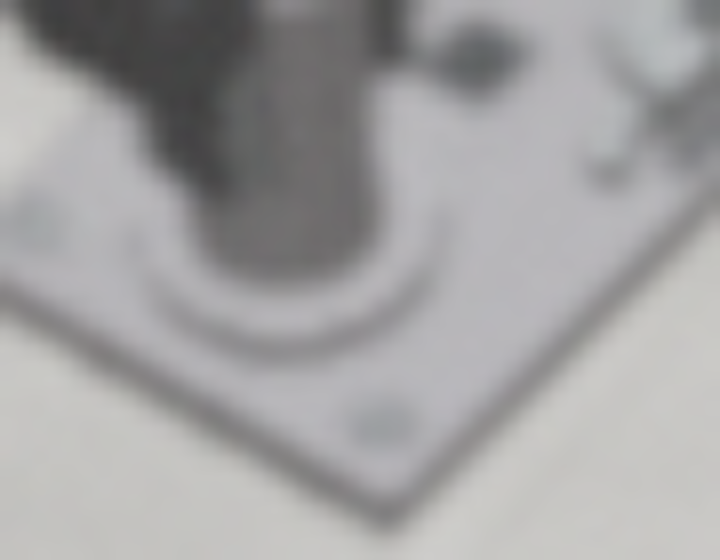

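View pics/bd2.png

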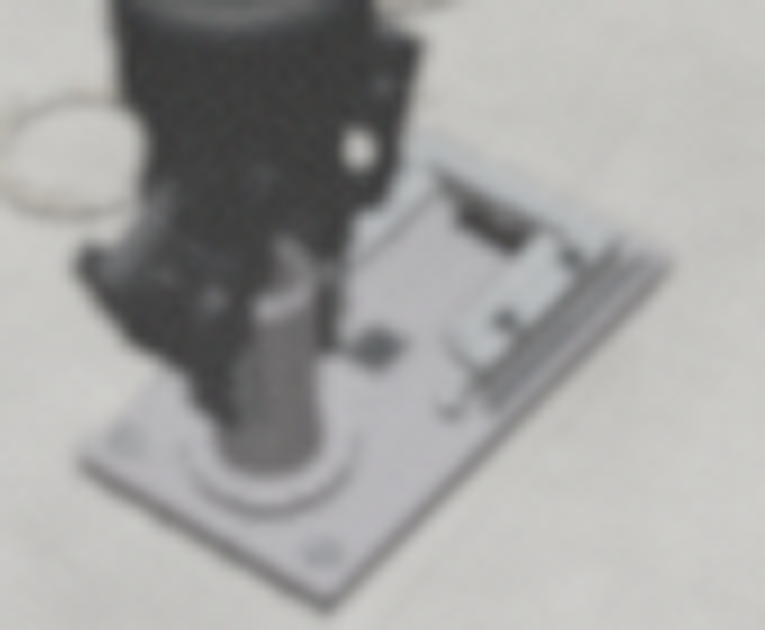

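```bash
python3 -m handwheel '[{"tx":0.0,"ty":0,"tz":-0.0005,"turn":0},{"tx":0.0,"ty":0,"tz":-0.0005,"turn":0}]'; python3 - <<'E'
from h import *
from scipy.ndimage import map_coordinates
d=r.snapshot("scene"); s,_=st()
im=np.mean([r.snapshot("scene")["image"].astype(float) for _ in range(6)],0).mean(2)
s,_=st()
def half(a,b,n=160):
    # light->dark first half-level crossing from a to b (full image px)
    t=np.linspace(0,1,n); a=np.array(a);b=np.array(b); q=a+(b-a)*t[:,None]
    v=map_coordinates(im,[q[:,1],q[:,0]],order=3); k=np.argmin(v); hi=np.median(v[:max(8,k//2)]); lv=(hi+v[k])/2
    i=np.where(v[:k+1]>lv)[0][-1]; return q[i],hi,v[k]
B=lambda x,y:(np.array([x,y])/16+[262-.47,185-.47])
n=np.array([.69,.72]) # right edge normal (px), edge dir (.72,-.69)
pts=[]
for x,y in ((440,465),(480,427),(520,388),(560,350),(600,310),(640,272),(680,235)):
    c=B(x,y); q,h,l=half(c-n*4,c+n*2.5); w=onz(d,q,.018); pts.append(w[:2])
pts=np.array(pts); print("right edge",pts.round(4).tolist())
vx,vy,x0,y0=cv2.fitLine((pts*1000).astype(np.float32),cv2.DIST_HUBER,0,.01,.01).ravel()
if vx<0: vx,vy=-vx,-vy
print("heading",np.degrees(np.arctan2(vy,vx)))
op=[]
m=np.array([-.5,.86])
for x,y in ((40,322),(80,345),(120,368),(180,402),(240,437),(300,470),(340,493)):
    c=B(x,y); q,h,l=half(c-m*4,c+m*2.5); op.append(onz(d,q,.018)[:2])
op=np.array(op);print("open edge",op.round(4).tolist())
fl=[]
for x in (200,225,250,275,300,325,350,375,400):
    dx=(x-291)/155; yc=210+135*np.sqrt(max(0,1-dx*dx)); 
    c=B(291,210); e=B(291+(x-291)*1.25,210+(yc-210)*1.25); i=B(291+(x-291)*.75,210+(yc-210)*.75)
    q,h,l=half(i,e); fl.append(onz(d,q,.026)[:2])
fl=np.array(fl); print("flange",fl.round(4).tolist())
from scipy.optimize import least_squares
f=least_squares(lambda c:np.hypot(*(fl-c[:2]).T)-.026,[.512,.097],loss='huber',f_scale=.0005)
g=least_squares(lambda c:np.hypot(*(fl-c[:2]).T)-c[2],[.512,.097,.026],loss='huber',f_scale=.0005)
print("centre",f.x,np.round(f.fun*1000,2),"free",g.x)
nl=np.array([-vy,vx]); print("dist to right edge mm",(f.x*1000-[x0,y0])@nl)
E
```

```text
t: 8.82
tool_pos: [0.5117, 0.0972, 0.0608]
orientation: [0.0, 0.738, 0.674, 0.0]
ft_force: [-1.0, 0.7, 1.8]
opening: 0.0322
t8.88 pos [0.5116 0.0973 0.0608] yhead -5.18 F [-0.39  0.11  1.78] Mo [0.1  0.17 0.02] op 0.0328 j [-0.03  0.4   1.83  0.    0.92  0.06]
t9.18 pos [0.5116 0.0973 0.0608] yhead -5.17 F [ 0.82 -0.19  0.98] Mo [ 0.06  0.08 -0.02] op 0.0321 j [-0.03  0.4   1.83  0.    0.92  0.06]
right edge [[0.4862, 0.0539], [0.4974, 0.0542], [0.5083, 0.0531], [0.5191, 0.052], [0.5304, 0.0509], [0.5415, 0.05], [0.5525, 0.0487]]
heading -4.8436856
open edge [[0.4822, 0.1297], [0.4813, 0.1208], [0.4804, 0.1119], [0.4787, 0.0987], [0.4779, 0.0856], [0.4765, 0.0727], [0.4753, 0.0641]]
flange [[0.4878, 0.1012], [0.4882, 0.0963], [0.4885, 0.0918], [0.4901, 0.088], [0.4923, 0.0847], [0.4951, 0.0821], [0.4987, 0.08], [0.5022, 0.0775], [0.5074, 0.0765]]
centre [0.5131373  0.10113104] [-0.62 -0.55  0.33  0.51  0.54  0.22 -0.36  0.05 -0.67] free [0.50982094 0.0985229  0.022144  ]
dist to right edge mm 48.597579120209794
```

```bash
python3 -m handwheel '[{"tx":0.0,"ty":0.003,"tz":0,"turn":0},{"tx":0.0005,"ty":0.006,"tz":0,"turn":0},{"tx":0.0007,"ty":0.009,"tz":0,"turn":0},{"tx":0.0007,"ty":0.012,"tz":0,"turn":0},{"tx":0.0007,"ty":0.012,"tz":0,"turn":0}]'; python3 -m handwheel '[{"tx":0.0,"ty":0.003,"tz":0,"turn":0},{"tx":0.0,"ty":0.006,"tz":0,"turn":0},{"tx":0.0,"ty":0.006,"tz":0,"turn":0}]'; python3 -c "
from h import *
st(); d=r.snapshot('scene'); st();crop(d,250,150,85,70,9,'s1.png')
t=r.snapshot('top'); crop(t,235,125,75,105,5,'s1t.png')"
```

```text
t: 9.8
tool_pos: [0.5242, 0.0968, 0.0608]
orientation: [0.0, 0.738, 0.674, 0.0]
ft_force: [0.1, 1.1, 1.8]
opening: 0.0323
t: 10.18
tool_pos: [0.5301, 0.0962, 0.0608]
orientation: [0.0, 0.738, 0.674, 0.0]
ft_force: [0.0, 0.0, 1.4]
opening: 0.0328
t10.18 pos [0.5301 0.0962 0.0608] yhead -5.18 F [0.05 0.03 1.4 ] Mo [ 0.03  0.21 -0.05] op 0.0328 j [-0.03  0.42  1.78 -0.    0.93  0.06]
t10.22 pos [0.53   0.0962 0.0608] yhead -5.18 F [ 0.19 -0.07  0.63] Mo [-0.01  0.11  0.04] op 0.0321 j [-0.03  0.42  1.78 -0.    0.93  0.06]
```

View pics/s1.png

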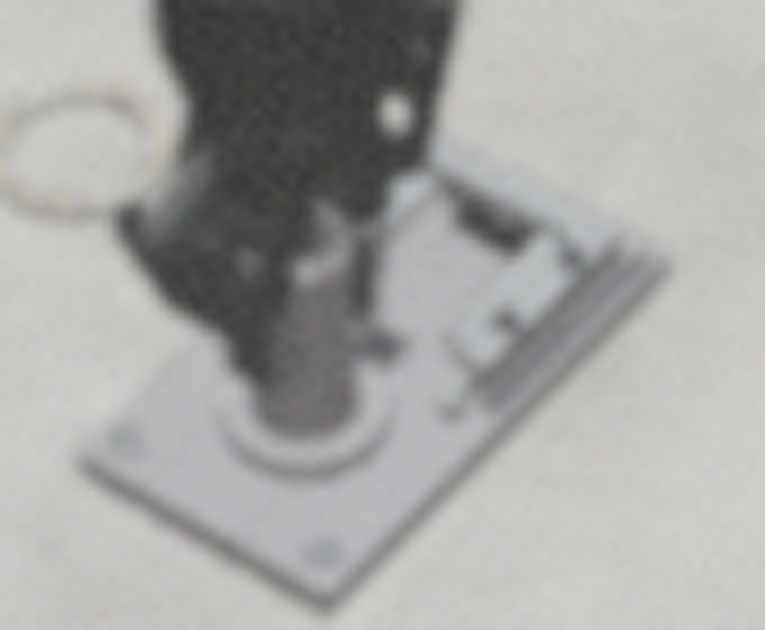

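View pics/s1t.png

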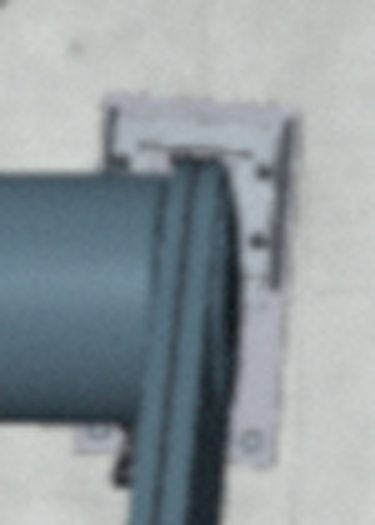

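```bash
for i in 1; do :; done; python3 -m handwheel '[{"tx":0.0,"ty":0.0015,"tz":0,"turn":0},{"tx":0.0,"ty":0.003,"tz":0,"turn":0},{"tx":0.0,"ty":0.003,"tz":0,"turn":0}]'; python3 -m handwheel '[{"tx":0.0,"ty":0.0015,"tz":0,"turn":0},{"tx":0.0,"ty":0.003,"tz":0,"turn":0},{"tx":0.0,"ty":0.003,"tz":0,"turn":0}]'; python3 -m handwheel '[{"tx":0.0,"ty":0.0015,"tz":0,"turn":0},{"tx":0.0,"ty":0.003,"tz":0,"turn":0},{"tx":0.0,"ty":0.003,"tz":0,"turn":0}]'; python3 -m handwheel '[{"tx":0.0,"ty":0.0015,"tz":0,"turn":0},{"tx":0.0,"ty":0.003,"tz":0,"turn":0},{"tx":0.0,"ty":0.003,"tz":0,"turn":0}]'
```

```text
t: 10.65
tool_pos: [0.5324, 0.0961, 0.0608]
orientation: [-0.0, 0.738, 0.674, -0.0]
ft_force: [-1.3, 0.2, 2.4]
opening: 0.0324
t: 11.02
tool_pos: [0.5357, 0.0958, 0.0608]
orientation: [0.0, 0.738, 0.674, 0.0]
ft_force: [-1.7, -1.1, 1.9]
opening: 0.0326
t: 11.4
tool_pos: [0.5387, 0.0955, 0.0608]
orientation: [0.0, 0.738, 0.674, 0.0]
ft_force: [-2.2, 0.6, 2.1]
opening: 0.0326
t: 11.78
tool_pos: [0.5417, 0.0952, 0.0608]
orientation: [0.0, 0.738, 0.674, 0.0]
ft_force: [-2.1, 0.8, 1.9]
opening: 0.0321
```

```bash
python3 -m handwheel '[{"tx":0.0,"ty":0.0015,"tz":0,"turn":0},{"tx":0.0,"ty":0.003,"tz":0,"turn":0},{"tx":0.0,"ty":0.003,"tz":0,"turn":0}]'; python3 -m handwheel '[{"tx":0.0,"ty":0.0015,"tz":0,"turn":0},{"tx":0.0,"ty":0.003,"tz":0,"turn":0},{"tx":0.0,"ty":0.003,"tz":0,"turn":0}]'; python3 -m handwheel '[{"tx":0.0,"ty":0.0015,"tz":0,"turn":0},{"tx":0.0,"ty":0.003,"tz":0,"turn":0},{"tx":0.0,"ty":0.003,"tz":0,"turn":0}]'
```

```text
t: 12.15
tool_pos: [0.545, 0.0949, 0.0608]
orientation: [0.0, 0.738, 0.674, 0.0]
ft_force: [-1.2, 0.9, 0.2]
opening: 0.032
t: 12.52
tool_pos: [0.5477, 0.0946, 0.0608]
orientation: [0.0, 0.738, 0.674, 0.0]
ft_force: [-0.5, -0.1, 0.1]
opening: 0.0325
t: 12.9
tool_pos: [0.5507, 0.0944, 0.0608]
orientation: [0.0, 0.738, 0.674, 0.0]
ft_force: [-0.9, 0.4, 0.6]
opening: 0.0323
```

```bash
python3 -c "
from h import *
st(); d=r.snapshot('scene'); st();crop(d,250,150,85,70,9,'s2.png')"
```

```text
t12.90 pos [0.5507 0.0944 0.0608] yhead -5.18 F [-0.91  0.39  0.6 ] Mo [-0.03  0.24 -0.03] op 0.0323 j [-0.03  0.45  1.73 -0.    0.96  0.06]
t12.95 pos [0.5507 0.0944 0.0608] yhead -5.17 F [-0.97  0.36 -0.07] Mo [0.02 0.19 0.05] op 0.0326 j [-0.03  0.45  1.73 -0.    0.96  0.06]
```

View pics/s2.png

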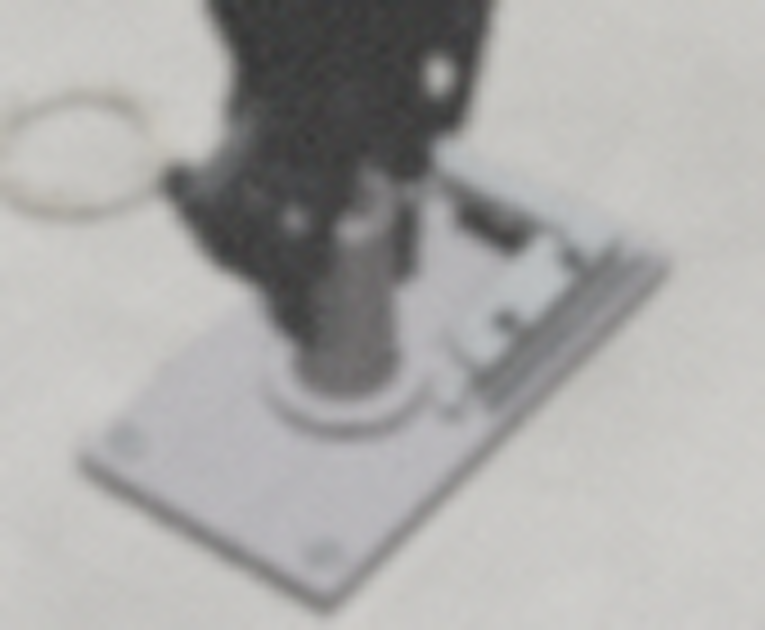

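```bash
python3 -m handwheel '[{"tx":0.0,"ty":0.001,"tz":0,"turn":0},{"tx":0.0,"ty":0.002,"tz":0,"turn":0}]'; python3 -m handwheel '[{"tx":0.0,"ty":0.001,"tz":0,"turn":0},{"tx":0.0,"ty":0.002,"tz":0,"turn":0}]';  python3 -m handwheel '[{"tx":0.0,"ty":0.001,"tz":0,"turn":0},{"tx":0.0,"ty":0.002,"tz":0,"turn":0}]';  python3 -m handwheel '[{"tx":0.0,"ty":0.001,"tz":0,"turn":0},{"tx":0.0,"ty":0.002,"tz":0,"turn":0}]'
```

```text
t: 13.2
tool_pos: [0.5523, 0.0943, 0.0608]
orientation: [-0.0, 0.738, 0.674, -0.0]
ft_force: [-1.7, -0.3, 1.9]
opening: 0.0326
t: 13.45
tool_pos: [0.5544, 0.0941, 0.0608]
orientation: [-0.0, 0.738, 0.674, -0.0]
ft_force: [-2.0, -0.3, 1.8]
opening: 0.0326
t: 13.7
tool_pos: [0.5565, 0.0939, 0.0608]
orientation: [0.0, 0.738, 0.674, 0.0]
ft_force: [-2.0, 0.2, 1.6]
opening: 0.0322
t: 13.95
tool_pos: [0.5584, 0.0937, 0.0608]
orientation: [-0.0, 0.738, 0.674, 0.0]
ft_force: [-1.6, -0.3, 1.9]
opening: 0.0325
```

```bash
python3 -m handwheel '[{"tx":0.0,"ty":0.001,"tz":0,"turn":0},{"tx":0.0,"ty":0.002,"tz":0,"turn":0}]'; python3 -m handwheel '[{"tx":0.0,"ty":0.001,"tz":0,"turn":0},{"tx":0.0,"ty":0.002,"tz":0,"turn":0}]';  python3 -m handwheel '[{"tx":0.0,"ty":0.001,"tz":0,"turn":0},{"tx":0.0,"ty":0.002,"tz":0,"turn":0}]'
```

```text
t: 14.2
tool_pos: [0.5605, 0.0935, 0.0608]
orientation: [0.0, 0.738, 0.674, 0.0]
ft_force: [-2.6, 0.5, 1.7]
opening: 0.0327
t: 14.45
tool_pos: [0.5624, 0.0933, 0.0608]
orientation: [-0.0, 0.738, 0.674, -0.0]
ft_force: [-2.4, 0.6, 0.8]
opening: 0.0323
t: 14.7
tool_pos: [0.5644, 0.0932, 0.0608]
orientation: [-0.0, 0.738, 0.674, -0.0]
ft_force: [-1.5, -0.0, 1.9]
opening: 0.0323
```

```bash
python3 -c "
from h import *
st(); d=r.snapshot('scene'); st();crop(d,250,150,85,70,9,'s3.png')"
```

```text
t14.70 pos [0.5644 0.0932 0.0608] yhead -5.18 F [-1.52 -0.    1.88] Mo [0.07 0.39 0.01] op 0.0323 j [-0.03  0.47  1.7   0.    0.97  0.06]
t14.75 pos [0.5646 0.0931 0.0608] yhead -5.18 F [-1.12  0.3   1.32] Mo [0.07 0.41 0.03] op 0.0320 j [-0.03  0.47  1.7   0.    0.97  0.06]
```

View pics/s3.png

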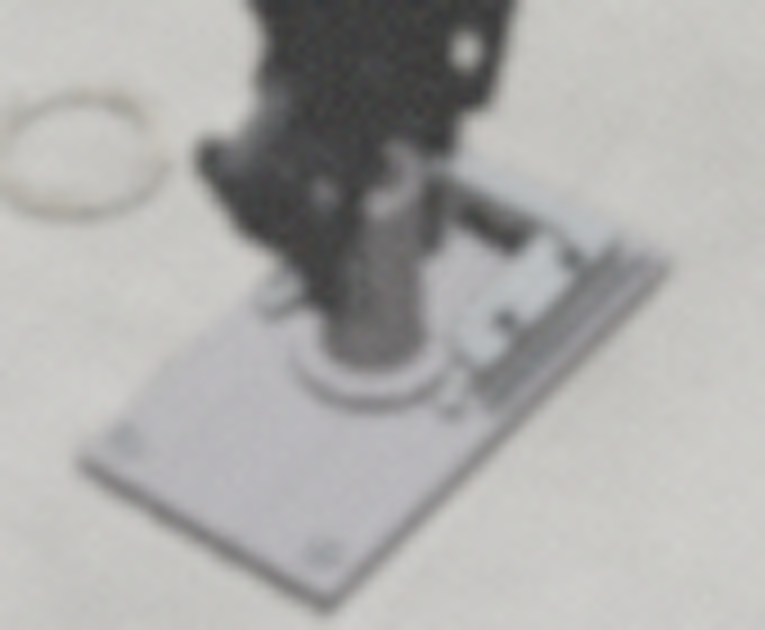

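```bash
python3 -m handwheel '[{"tx":0.0,"ty":0.001,"tz":0,"turn":0},{"tx":0.0,"ty":0.0015,"tz":0,"turn":0}]'; python3 -m handwheel '[{"tx":0.0,"ty":0.001,"tz":0,"turn":0},{"tx":0.0,"ty":0.0015,"tz":0,"turn":0}]';  python3 -m handwheel '[{"tx":0.0,"ty":0.001,"tz":0,"turn":0},{"tx":0.0,"ty":0.0015,"tz":0,"turn":0}]';python3 -m handwheel '[{"tx":0.0,"ty":0.001,"tz":0,"turn":0},{"tx":0.0,"ty":0.0015,"tz":0,"turn":0}]'
```

```text
t: 15.0
tool_pos: [0.5659, 0.093, 0.0608]
orientation: [-0.0, 0.738, 0.674, 0.0]
ft_force: [-2.5, -0.4, 0.2]
opening: 0.032
t: 15.25
tool_pos: [0.5674, 0.0929, 0.0608]
orientation: [0.0, 0.738, 0.674, 0.0]
ft_force: [-2.6, 0.8, 0.6]
opening: 0.0324
t: 15.5
tool_pos: [0.5689, 0.0928, 0.0608]
orientation: [0.0, 0.738, 0.674, 0.0]
ft_force: [-1.2, -0.0, 1.2]
opening: 0.0328
t: 15.75
tool_pos: [0.5704, 0.0926, 0.0608]
orientation: [0.0, 0.738, 0.674, 0.0]
ft_force: [-1.9, 0.3, 0.6]
opening: 0.0321
```

```bash
python3 -m handwheel '[{"tx":0.0,"ty":0.001,"tz":0,"turn":0},{"tx":0.0,"ty":0.002,"tz":0,"turn":0}]'; python3 -m handwheel '[{"tx":0.0,"ty":0.001,"tz":0,"turn":0},{"tx":0.0,"ty":0.002,"tz":0,"turn":0}]';  python3 -m handwheel '[{"tx":0.0,"ty":0.001,"tz":0,"turn":0},{"tx":0.0,"ty":0.002,"tz":0,"turn":0}]'
```

```text
t: 16.0
tool_pos: [0.5724, 0.0925, 0.0608]
orientation: [0.0, 0.738, 0.674, 0.0]
ft_force: [-1.5, -1.2, 1.7]
opening: 0.0323
t: 16.25
tool_pos: [0.5744, 0.0922, 0.0608]
orientation: [-0.0, 0.738, 0.674, -0.0]
ft_force: [-1.2, -0.1, 1.0]
opening: 0.0324
t: 16.5
tool_pos: [0.5764, 0.0921, 0.0608]
orientation: [0.0, 0.738, 0.674, 0.0]
ft_force: [-1.7, 0.5, 1.2]
opening: 0.0326
```

```bash
python3 -c "
from h import *
st(); d=r.snapshot('scene'); st();crop(d,250,150,85,70,9,'s4.png')"
```

```text
t16.50 pos [0.5764 0.0921 0.0608] yhead -5.17 F [-1.69  0.52  1.23] Mo [-0.01  0.37 -0.02] op 0.0326 j [-0.03  0.49  1.67 -0.    0.98  0.06]
t16.55 pos [0.5766 0.0921 0.0608] yhead -5.18 F [-0.1  -0.09  0.54] Mo [ 0.05  0.35 -0.  ] op 0.0328 j [-0.03  0.49  1.67  0.    0.98  0.06]
```

View pics/s4.png

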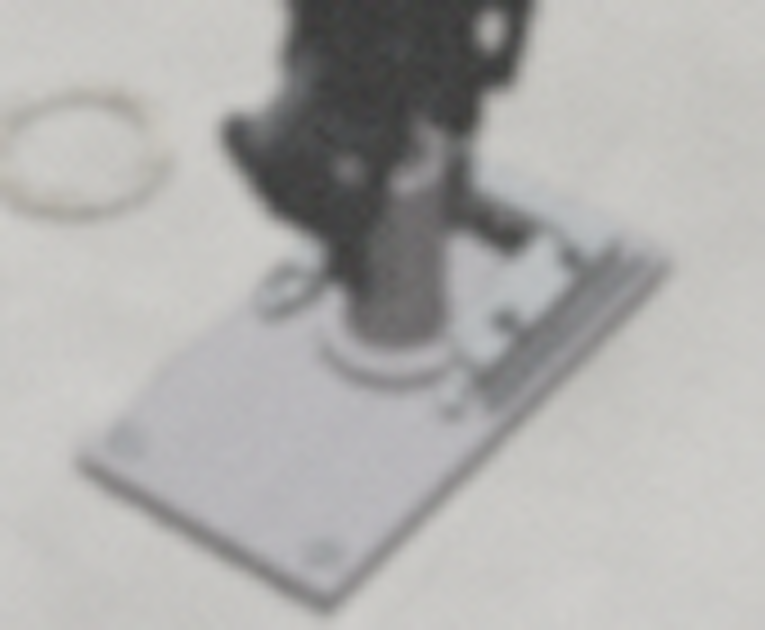

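```bash
python3 -m handwheel '[{"tx":0.0,"ty":0.001,"tz":0,"turn":0},{"tx":0.0,"ty":0.002,"tz":0,"turn":0}]'; python3 -m handwheel '[{"tx":0.0,"ty":0.001,"tz":0,"turn":0},{"tx":0.0,"ty":0.002,"tz":0,"turn":0}]';  python3 -m handwheel '[{"tx":0.0,"ty":0.001,"tz":0,"turn":0},{"tx":0.0,"ty":0.002,"tz":0,"turn":0}]'; python3 -m handwheel '[{"tx":0.0,"ty":0.001,"tz":0,"turn":0},{"tx":0.0,"ty":0.002,"tz":0,"turn":0}]'
```

```text
t: 16.8
tool_pos: [0.5784, 0.0919, 0.0608]
orientation: [0.0, 0.738, 0.674, 0.0]
ft_force: [-1.9, 0.1, 1.5]
opening: 0.0323
t: 17.05
tool_pos: [0.5804, 0.0917, 0.0608]
orientation: [0.0, 0.738, 0.674, -0.0]
ft_force: [-2.2, 0.4, 0.8]
opening: 0.032
t: 17.3
tool_pos: [0.5824, 0.0916, 0.0608]
orientation: [0.0, 0.738, 0.674, 0.0]
ft_force: [-1.3, -0.5, 0.4]
opening: 0.0321
t: 17.55
tool_pos: [0.5843, 0.0914, 0.0608]
orientation: [-0.0, 0.738, 0.674, -0.0]
ft_force: [-1.9, -0.6, 0.6]
opening: 0.0324
```

Now 1 mm steps, feeling for the pad.

```bash
python3 -m handwheel '[{"tx":0.0,"ty":0.001,"tz":0,"turn":0},{"tx":0.0,"ty":0.001,"tz":0,"turn":0}]'; python3 -m handwheel '[{"tx":0.0,"ty":0.001,"tz":0,"turn":0},{"tx":0.0,"ty":0.001,"tz":0,"turn":0}]'; python3 -m handwheel '[{"tx":0.0,"ty":0.001,"tz":0,"turn":0},{"tx":0.0,"ty":0.001,"tz":0,"turn":0}]'
```

```text
t: 17.8
tool_pos: [0.5855, 0.0912, 0.0608]
orientation: [0.0, 0.738, 0.674, 0.0]
ft_force: [-1.7, -0.2, -0.2]
opening: 0.0321
t: 18.05
tool_pos: [0.5864, 0.0912, 0.0608]
orientation: [0.0, 0.738, 0.674, 0.0]
ft_force: [-1.2, 0.7, 0.1]
opening: 0.0324
t: 18.3
tool_pos: [0.5874, 0.0911, 0.0608]
orientation: [0.0, 0.738, 0.674, 0.0]
ft_force: [-1.5, -0.4, 0.9]
opening: 0.0321
```

```bash
python3 -c "
from h import *
st(); d=r.snapshot('scene'); st();crop(d,250,150,85,70,9,'s5.png')"
```

```text
t18.30 pos [0.5874 0.0911 0.0608] yhead -5.18 F [-1.47 -0.41  0.88] Mo [-0.01  0.3   0.  ] op 0.0321 j [-0.03  0.51  1.64 -0.    1.    0.06]
t18.35 pos [0.5874 0.0911 0.0608] yhead -5.18 F [-1.29 -0.01  0.65] Mo [ 0.06  0.3  -0.01] op 0.0319 j [-0.03  0.51  1.64 -0.    1.    0.06]
```

View pics/s5.png

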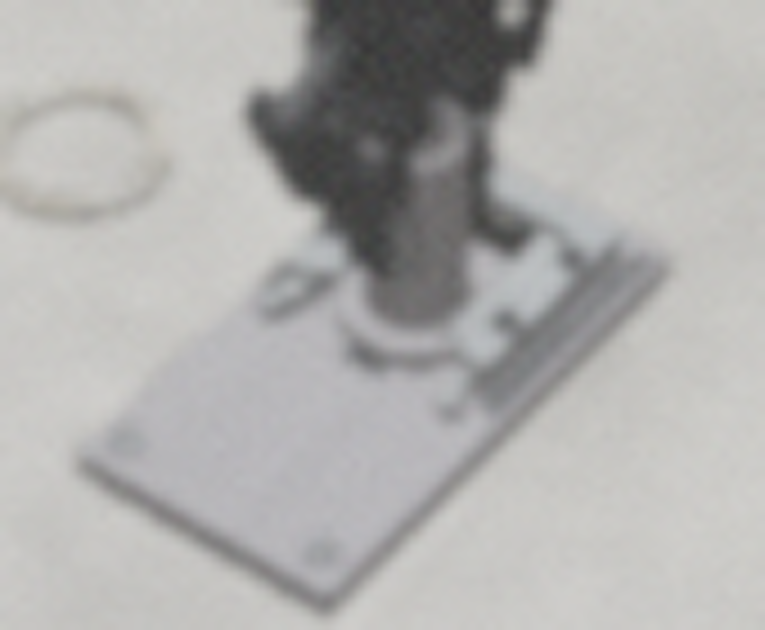

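```bash
python3 -m handwheel '[{"tx":0.0,"ty":0.001,"tz":0,"turn":0},{"tx":0.0,"ty":0.001,"tz":0,"turn":0}]'; python3 -m handwheel '[{"tx":0.0,"ty":0.001,"tz":0,"turn":0},{"tx":0.0,"ty":0.001,"tz":0,"turn":0}]'; python3 -m handwheel '[{"tx":0.0,"ty":0.001,"tz":0,"turn":0},{"tx":0.0,"ty":0.001,"tz":0,"turn":0}]'
```

```text
t: 18.6
tool_pos: [0.5884, 0.091, 0.0608]
orientation: [0.0, 0.738, 0.674, 0.0]
ft_force: [-1.5, 0.5, 0.0]
opening: 0.0325
t: 18.85
tool_pos: [0.5894, 0.0909, 0.0608]
orientation: [0.0, 0.738, 0.674, 0.0]
ft_force: [-0.9, -0.2, 1.1]
opening: 0.0324
t: 19.1
tool_pos: [0.5904, 0.0908, 0.0608]
orientation: [0.0, 0.738, 0.674, 0.0]
ft_force: [-1.2, 0.5, 0.6]
opening: 0.0325
```

```bash
python3 -m handwheel '[{"tx":0.0,"ty":0.001,"tz":0,"turn":0},{"tx":0.0,"ty":0.001,"tz":0,"turn":0}]'; python3 -m handwheel '[{"tx":0.0,"ty":0.001,"tz":0,"turn":0},{"tx":0.0,"ty":0.001,"tz":0,"turn":0}]'
```

```text
t: 19.35
tool_pos: [0.5914, 0.0907, 0.0608]
orientation: [0.0, 0.738, 0.674, 0.0]
ft_force: [-1.1, -0.2, 0.5]
opening: 0.0325
t: 19.6
tool_pos: [0.5924, 0.0906, 0.0608]
orientation: [0.0, 0.738, 0.674, 0.0]
ft_force: [-1.7, -0.8, 0.8]
opening: 0.0329
```

```bash
python3 -m handwheel '[{"tx":0.0,"ty":0.001,"tz":0,"turn":0},{"tx":0.0,"ty":0.001,"tz":0,"turn":0}]'; python3 -c "
from h import *
st(); d=r.snapshot('scene'); st();crop(d,250,150,85,70,9,'s6.png')"
```

```text
t: 19.85
tool_pos: [0.5934, 0.0905, 0.0608]
orientation: [0.0, 0.738, 0.674, 0.0]
ft_force: [-1.5, 0.8, 0.8]
opening: 0.0325
t19.85 pos [0.5934 0.0905 0.0608] yhead -5.18 F [-1.5   0.79  0.78] Mo [-0.    0.31 -0.02] op 0.0325 j [-0.03  0.51  1.62 -0.    1.    0.06]
t19.90 pos [0.5934 0.0905 0.0608] yhead -5.18 F [-0.65 -0.61  0.69] Mo [-0.01  0.28 -0.01] op 0.0327 j [-0.03  0.51  1.62  0.    1.    0.06]
```

View pics/s6.png

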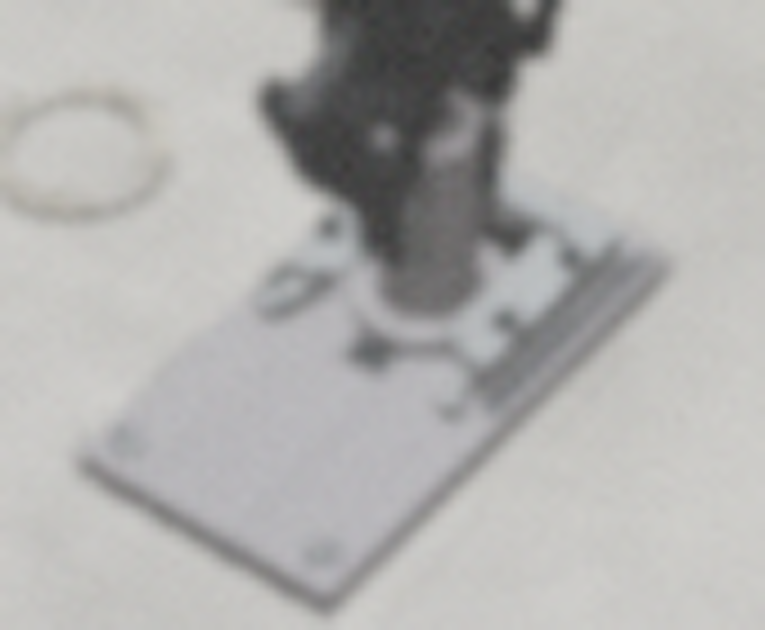

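```bash
python3 -m handwheel '[{"tx":0.0,"ty":0.001,"tz":0,"turn":0},{"tx":0.0,"ty":0.001,"tz":0,"turn":0}]'; python3 -m handwheel '[{"tx":0.0,"ty":0.001,"tz":0,"turn":0},{"tx":0.0,"ty":0.001,"tz":0,"turn":0}]'
```

```text
t: 20.15
tool_pos: [0.5944, 0.0905, 0.0608]
orientation: [0.0, 0.738, 0.674, 0.0]
ft_force: [-1.3, -0.2, 0.5]
opening: 0.0323
t: 20.4
tool_pos: [0.5954, 0.0904, 0.0608]
orientation: [0.0, 0.738, 0.674, 0.0]
ft_force: [-1.2, -0.5, 0.9]
opening: 0.0324
```

```bash
python3 -m handwheel '[{"tx":0.0,"ty":0.001,"tz":0,"turn":0},{"tx":0.0,"ty":0.001,"tz":0,"turn":0}]'
```

```text
t: 20.65
tool_pos: [0.5963, 0.0903, 0.0608]
orientation: [0.0, 0.738, 0.674, 0.0]
ft_force: [-1.1, 0.8, 0.9]
opening: 0.0322
```

```bash
python3 -m handwheel '[{"tx":0.0,"ty":0.001,"tz":0,"turn":0},{"tx":0.0,"ty":0.001,"tz":0,"turn":0}]'
```

```text
t: 20.9
tool_pos: [0.5968, 0.0902, 0.0608]
orientation: [-0.0, 0.738, 0.674, -0.0]
ft_force: [-3.4, -0.2, 2.2]
opening: 0.0323
```

```bash
python3 -m handwheel '[{"tx":0.0,"ty":0.0003,"tz":0,"turn":0},{"tx":0.0,"ty":0.0003,"tz":0,"turn":0}]'; python3 -c "
from h import *
st(); d=r.snapshot('scene'); st();crop(d,250,150,85,70,9,'s7.png')"
```

```text
t: 21.15
tool_pos: [0.5972, 0.0902, 0.0608]
orientation: [-0.0, 0.738, 0.675, -0.0]
ft_force: [-4.3, 0.7, 3.2]
opening: 0.0322
t21.15 pos [0.5972 0.0902 0.0608] yhead -5.17 F [-4.27  0.73  3.22] Mo [0.04 0.92 0.02] op 0.0322 j [-0.03  0.52  1.61 -0.    1.01  0.06]
t21.20 pos [0.5972 0.0902 0.0608] yhead -5.17 F [-5.02 -0.77  3.48] Mo [0.01 0.85 0.09] op 0.0325 j [-0.03  0.52  1.61 -0.    1.01  0.06]
```

View pics/s7.png

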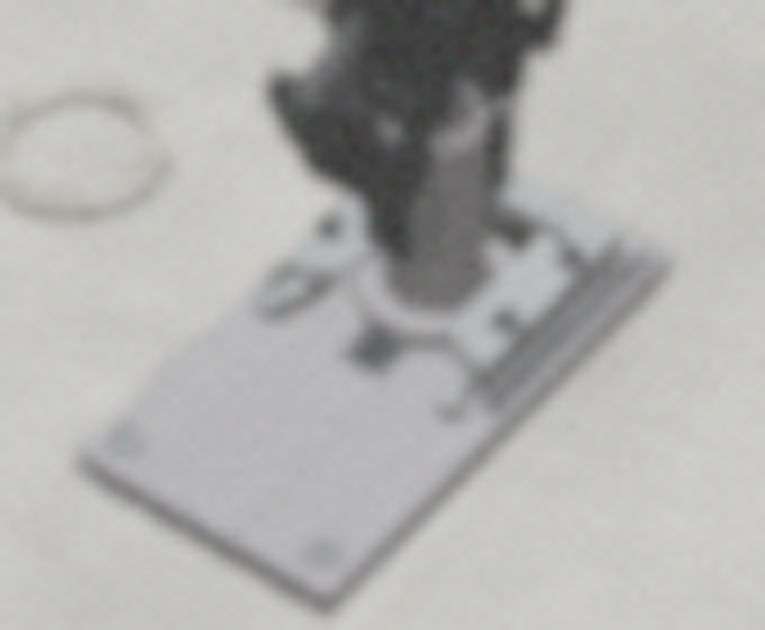

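```bash
python3 -m handwheel '[{"tx":0.0,"ty":0.0004,"tz":0,"turn":0},{"tx":0.0,"ty":0.0004,"tz":0,"turn":0}]'; python3 -c "
from h import *
r.snapshot('scene'); st()"
```

```text
t: 21.45
tool_pos: [0.5973, 0.0902, 0.0608]
orientation: [-0.0, 0.738, 0.675, -0.0]
ft_force: [-5.1, 1.3, 3.8]
opening: 0.032
t21.50 pos [0.5973 0.0902 0.0608] yhead -5.17 F [-5.52  0.95  4.2 ] Mo [ 0.03  0.98 -0.01] op 0.0325 j [-0.03  0.52  1.61 -0.    1.01  0.06]
```

```bash
python3 -m handwheel '[{"tx":0.0,"ty":0.0004,"tz":0,"turn":0},{"tx":0.0,"ty":0.0004,"tz":0,"turn":0}]'; python3 -c "
from h import *
r.snapshot('scene'); st()"
```

```text
t: 21.75
tool_pos: [0.5974, 0.0902, 0.0608]
orientation: [-0.001, 0.738, 0.674, -0.001]
ft_force: [-6.8, 0.1, 6.0]
opening: 0.0327
t21.80 pos [0.5975 0.0902 0.0608] yhead -5.17 F [-6.96  0.32  5.03] Mo [ 0.04  1.15 -0.  ] op 0.0324 j [-0.03  0.52  1.61 -0.    1.01  0.06]
```

```bash
python3 -m handwheel '[{"tx":0.0,"ty":0.0004,"tz":-0.0003,"turn":0},{"tx":0.0,"ty":0.0004,"tz":-0.0003,"turn":0}]'; python3 -c "
from h import *
r.snapshot('scene'); st()"
```

```text
t: 22.05
tool_pos: [0.5976, 0.0902, 0.0608]
orientation: [-0.001, 0.738, 0.675, -0.001]
ft_force: [-6.4, -0.4, 3.8]
opening: 0.0323
t22.10 pos [0.5976 0.0902 0.0608] yhead -5.17 F [-6.81  0.33  4.84] Mo [0.11 1.21 0.03] op 0.0319 j [-0.03  0.52  1.61  0.    1.01  0.06]
```

```bash
python3 -m handwheel '[{"tx":0.0,"ty":0.0004,"tz":0,"turn":0},{"tx":0.0,"ty":0.0004,"tz":0,"turn":0}]'; python3 -c "
from h import *
r.snapshot('scene'); d=r.snapshot('scene'); st();crop(d,275,165,45,35,16,'s8.png')"
```

```text
t: 22.35
tool_pos: [0.5977, 0.0901, 0.0608]
orientation: [-0.001, 0.738, 0.675, -0.001]
ft_force: [-7.3, 0.7, 5.4]
opening: 0.0323
t22.45 pos [0.5978 0.0902 0.0608] yhead -5.16 F [-6.94  0.38  4.48] Mo [ 0.05  1.34 -0.02] op 0.0325 j [-0.03  0.52  1.61 -0.    1.01  0.06]
```

View pics/s8.png

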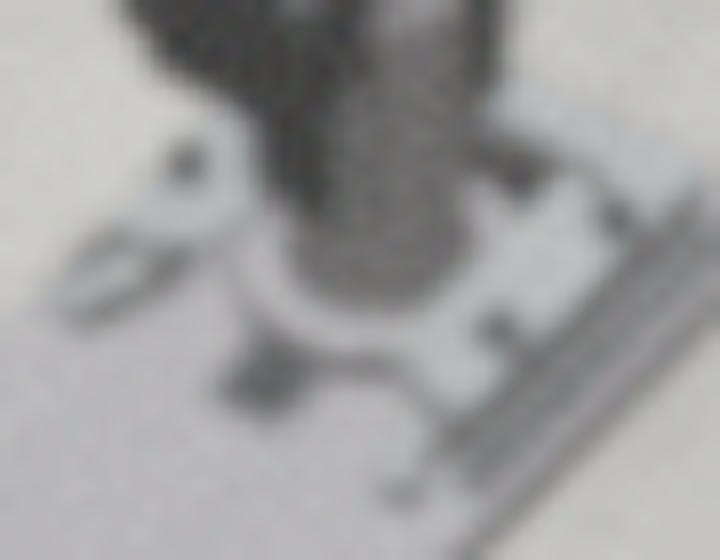

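```bash
python3 -m handwheel '[{"tx":0.0,"ty":0.0006,"tz":0,"turn":0},{"tx":0.0,"ty":0.0006,"tz":0,"turn":0},{"tx":0.0,"ty":0.0006,"tz":0,"turn":0}]'; python3 -c "
from h import *
r.snapshot('scene'); st()"
```

```text
t: 22.82
tool_pos: [0.598, 0.0901, 0.0608]
orientation: [-0.001, 0.738, 0.675, -0.001]
ft_force: [-7.7, 0.5, 5.4]
opening: 0.0324
t22.88 pos [0.598  0.0901 0.0608] yhead -5.16 F [-8.76  0.28  6.09] Mo [0.11 1.5  0.01] op 0.0323 j [-0.03  0.52  1.61 -0.    1.01  0.06]
```

```bash
python3 -m handwheel '[{"tx":0.0,"ty":0.0006,"tz":0,"turn":0},{"tx":0.0,"ty":0.0006,"tz":0,"turn":0},{"tx":0.0,"ty":0.0006,"tz":0,"turn":0}]'; python3 -c "
from h import *
r.snapshot('scene'); d=r.snapshot('scene'); st();crop(d,275,165,45,35,16,'s9.png')"
```

```text
t: 23.25
tool_pos: [0.5982, 0.0901, 0.0609]
orientation: [-0.001, 0.738, 0.675, -0.002]
ft_force: [-8.1, 0.2, 6.6]
opening: 0.0318
t23.35 pos [0.5982 0.0901 0.0608] yhead -5.16 F [-8.99  0.85  6.81] Mo [0.07 1.67 0.01] op 0.0321 j [-0.03  0.52  1.61 -0.    1.01  0.06]
```

View pics/s9.png

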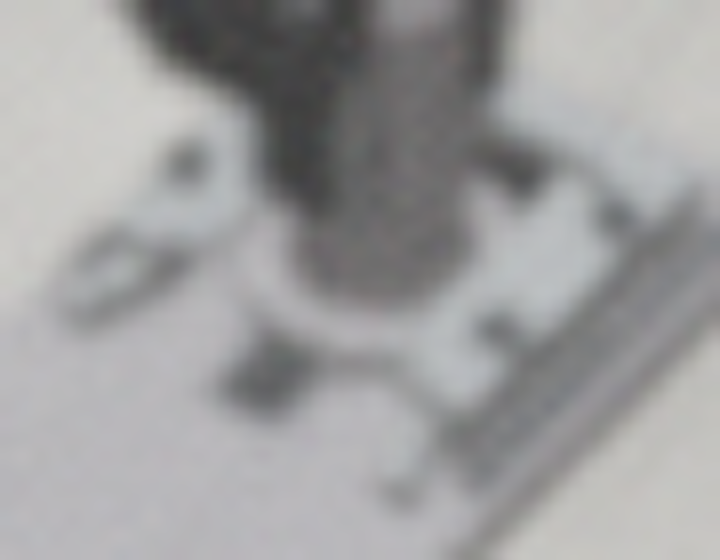

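```bash
python3 -m handwheel '[{"tx":0.0,"ty":-0.0012,"tz":0,"turn":0},{"tx":0.0,"ty":-0.0024,"tz":0,"turn":0},{"tx":0.0,"ty":-0.0024,"tz":0,"turn":0},{"tx":0.0,"ty":-0.0024,"tz":0,"turn":0}]'; python3 -m handwheel '[{"tx":0.0,"ty":-0.0012,"tz":0,"turn":0},{"tx":0.0,"ty":-0.0012,"tz":0,"turn":0},{"tx":0.0,"ty":-0.0012,"tz":0,"turn":0}]'; python3 -c "
from h import *
st();r.snapshot('scene'); d=r.snapshot('scene'); st();crop(d,275,165,45,35,16,'s10.png')"
```

```text
t: 23.85
tool_pos: [0.5976, 0.0902, 0.0608]
orientation: [-0.0, 0.738, 0.674, -0.0]
ft_force: [-4.1, -0.3, 0.9]
opening: 0.0325
t: 24.22
tool_pos: [0.5971, 0.0902, 0.0609]
orientation: [0.0, 0.738, 0.674, 0.0]
ft_force: [-0.5, 0.4, -3.5]
opening: 0.0321
t24.23 pos [0.5971 0.0902 0.0609] yhead -5.18 F [-0.48  0.4  -3.45] Mo [ 0.07  0.18 -0.01] op 0.0321 j [-0.03  0.52  1.61 -0.    1.01  0.06]
t24.32 pos [0.5971 0.0902 0.0609] yhead -5.18 F [ 0.19  0.16 -4.65] Mo [-0.01  0.13  0.03] op 0.0327 j [-0.03  0.52  1.61 -0.    1.01  0.06]
```

```bash
python3 -m handwheel '[{"tx":0.0,"ty":-0.0006,"tz":0,"turn":0},{"tx":0.0,"ty":-0.0006,"tz":0,"turn":0},{"tx":0.0,"ty":-0.0006,"tz":0,"turn":0}]'; python3 -c "
from h import *
r.snapshot('scene'); st()"
```

```text
t: 24.7
tool_pos: [0.5968, 0.0902, 0.0613]
orientation: [0.001, 0.738, 0.674, 0.0]
ft_force: [2.2, -0.2, -6.4]
opening: 0.0321
t24.75 pos [0.5968 0.0902 0.0613] yhead -5.18 F [ 3.25 -0.74 -6.28] Mo [-0.03 -0.52 -0.03] op 0.0326 j [-0.03  0.52  1.62 -0.    1.01  0.06]
```

```bash
python3 -m handwheel '[{"tx":0.0,"ty":-0.0006,"tz":0,"turn":0},{"tx":0.0,"ty":-0.0006,"tz":0,"turn":0},{"tx":0.0,"ty":-0.0006,"tz":0,"turn":0}]'; python3 -c "
from h import *
r.snapshot('scene'); st()"
```

```text
t: 25.12
tool_pos: [0.5965, 0.0902, 0.0615]
orientation: [0.001, 0.738, 0.674, 0.001]
ft_force: [4.6, 0.0, -6.4]
opening: 0.0323
t25.18 pos [0.5966 0.0902 0.0615] yhead -5.18 F [ 6.04 -0.55 -6.61] Mo [-0.16 -1.07 -0.01] op 0.0323 j [-0.03  0.52  1.62 -0.    1.    0.06]
```

```bash
python3 -m handwheel '[{"tx":0.0,"ty":0.0008,"tz":0.0002,"turn":0},{"tx":0.0,"ty":0.0014,"tz":0.0003,"turn":0},{"tx":0.0,"ty":0.0014,"tz":0.0003,"turn":0},{"tx":0.0,"ty":0.0014,"tz":0.0003,"turn":0}]'; python3 -c "
from h import *
r.snapshot('scene'); st()"
```

```text
t: 25.68
tool_pos: [0.5968, 0.0902, 0.061]
orientation: [0.0, 0.738, 0.674, -0.0]
ft_force: [1.8, -1.2, -2.2]
opening: 0.032
t25.73 pos [0.5968 0.0903 0.061 ] yhead -5.17 F [ 2.01 -0.87 -2.49] Mo [-0.09 -0.44 -0.03] op 0.0326 j [-0.03  0.52  1.61 -0.    1.01  0.06]
```

```bash
python3 -m handwheel '[{"tx":0.0,"ty":0.0004,"tz":0,"turn":0},{"tx":0.0,"ty":0.0004,"tz":0,"turn":0}]'; python3 -m handwheel '[{"tx":0.0,"ty":0.0,"tz":0,"turn":0},{"tx":0.0,"ty":0,"tz":0,"turn":0},{"tx":0.0,"ty":0,"tz":0,"turn":0},{"tx":0.0,"ty":0,"tz":0,"turn":0}]' 90; python3 -c "
from h import *
d=r.snapshot('scene'); st();crop(d,275,165,45,35,16,'r1.png')"
```

```text
t: 25.98
tool_pos: [0.597, 0.0902, 0.0608]
orientation: [-0.0, 0.738, 0.674, -0.0]
ft_force: [0.0, -0.3, -0.1]
opening: 0.0324
t: 26.48
tool_pos: [0.5973, 0.0902, 0.0608]
orientation: [-0.0, 0.738, 0.674, -0.0]
ft_force: [0.2, -0.4, -1.2]
opening: 0.0767
t26.52 pos [0.5973 0.0902 0.0608] yhead -5.18 F [-0.23 -0.23  0.2 ] Mo [-0.02 -0.05  0.02] op 0.0770 j [-0.03  0.52  1.61  0.    1.01  0.06]
```

View pics/r1.png

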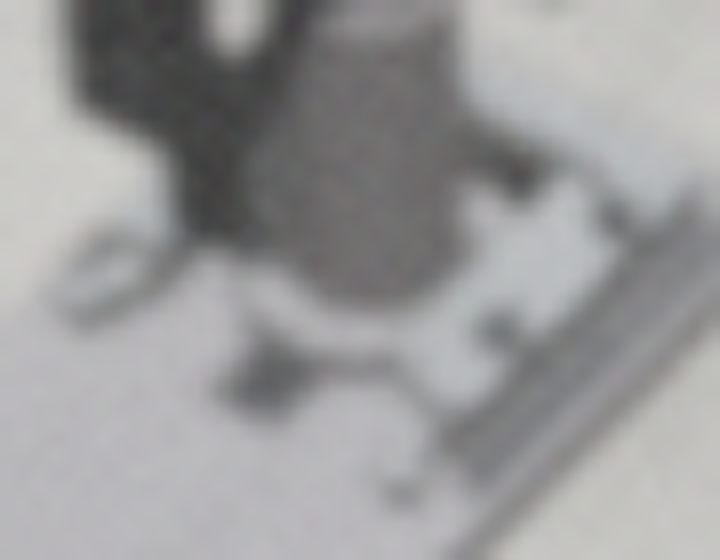

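Released; the stub stands. Retract straight up, then to the open side so both cameras see.

```bash
python3 -m handwheel '[{"tx":0.0,"ty":0.0,"tz":-0.02,"turn":0},{"tx":0.0,"ty":0,"tz":-0.06,"turn":0},{"tx":0.0,"ty":0,"tz":-0.11,"turn":0},{"tx":0.0,"ty":0,"tz":-0.16,"turn":0},{"tx":-0.06,"ty":-0.02,"tz":-0.16,"turn":0},{"tx":-0.12,"ty":-0.04,"tz":-0.16,"turn":0},{"tx":-0.18,"ty":-0.06,"tz":-0.16,"turn":0},{"tx":-0.18,"ty":-0.06,"tz":-0.16,"turn":0}]'; python3 -c "
from h import *
st()
d=r.snapshot('scene'); crop(d,250,150,85,70,9,'f1.png'); t=r.snapshot('top'); crop(t,235,125,75,105,5,'f1t.png')
cv2.imwrite('pics/f_sc.png',d['image'][:,:,::-1]);cv2.imwrite('pics/f_top.png',t['image'][:,:,::-1])"
```

```text
t: 27.52
tool_pos: [0.5199, -0.0873, 0.221]
orientation: [0.0, 0.74, 0.672, -0.0]
ft_force: [0.8, 0.2, 0.6]
opening: 0.077
t27.52 pos [ 0.5199 -0.0873  0.221 ] yhead -5.50 F [0.78 0.21 0.55] Mo [0.02 0.01 0.02] op 0.0770 j [-0.38  0.23  1.62 -0.    1.29 -0.28]
```

View pics/f1.png

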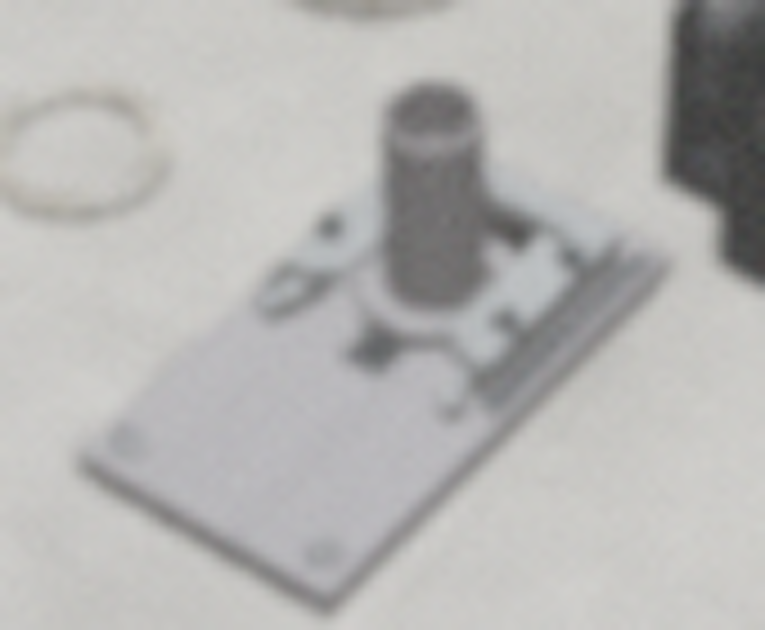

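View pics/f1t.png

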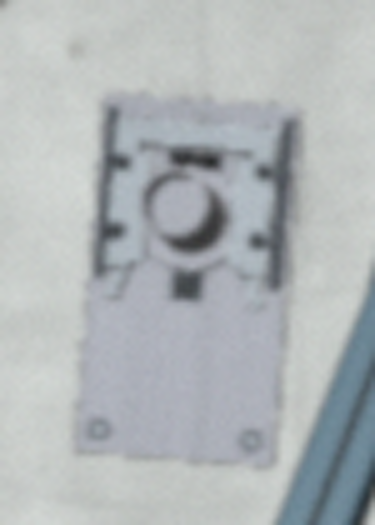

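View pics/f_top.png

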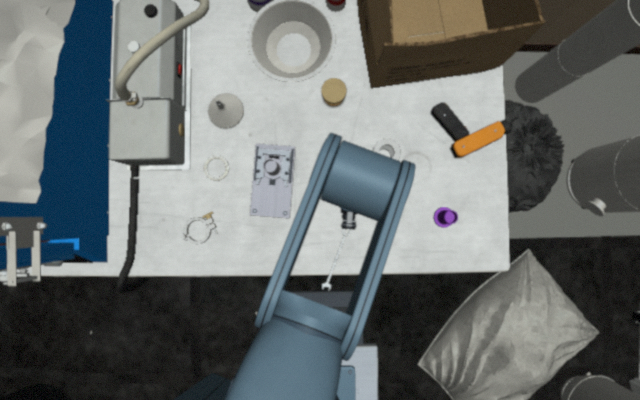

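```bash
python3 - <<'E'
from h import *
from scipy.ndimage import map_coordinates
a=cv2.imread("pics/top0.png").astype(float).mean(2); 
t=r.snapshot("top"); b=np.mean([r.snapshot("top")["image"].astype(float) for _ in range(3)],0).mean(2)
c=cv2.imread("pics/scene0.png").astype(float).mean(2); s=r.snapshot("scene"); e=np.mean([r.snapshot("scene")["image"].astype(float) for _ in range(3)],0).mean(2)
th=np.radians(-5.2); u=np.array([np.cos(th),np.sin(th)])
xs=np.arange(-20,26,2)
for nm,d,p,q,o in (("top",t,a,b,(.5625,.0931)),("scene",s,c,e,(.5635,.0955))):
    P=[]
    for k in (-.004,0,.004):
        P.append(np.c_[o[0]+u[0]*xs/1000-u[1]*k,o[1]+u[1]*xs/1000+u[0]*k,np.full(len(xs),.02)])
    f=lambda im:np.mean([map_coordinates(im,proj(d,w).T[::-1],order=1) for w in P],0).round()
    print(nm);print(np.c_[xs,f(p),f(q)].astype(int).tolist())
crop(t,255,150,35,45,13,"g_t.png"); st()
z=cv2.imread("pics/top0.png")[150:195,255:290]; n=cv2.imread("pics/g_t.png"); cv2.imwrite("pics/g_tt.png",np.hstack([cv2.resize(z,None,fx=11,fy=11,interpolation=2),cv2.resize(t["image"][150:195,255:290,::-1],None,fx=11,fy=11,interpolation=2)]))
E
```

```text
top
[[-20, 172, 180], [-18, 173, 180], [-16, 174, 180], [-14, 174, 180], [-12, 173, 180], [-10, 172, 179], [-8, 169, 174], [-6, 152, 159], [-4, 120, 125], [-2, 92, 97], [0, 79, 83], [2, 75, 80], [4, 74, 80], [6, 76, 84], [8, 80, 98], [10, 85, 123], [12, 97, 155], [14, 124, 170], [16, 151, 167], [18, 167, 145], [20, 172, 111], [22, 171, 77], [24, 173, 66]]
scene
[[-20, 179, 186], [-18, 179, 186], [-16, 178, 186], [-14, 178, 186], [-12, 176, 183], [-10, 170, 177], [-8, 159, 166], [-6, 144, 150], [-4, 129, 134], [-2, 117, 122], [0, 110, 115], [2, 107, 112], [4, 107, 111], [6, 112, 113], [8, 120, 115], [10, 134, 124], [12, 149, 138], [14, 162, 153], [16, 171, 166], [18, 175, 173], [20, 177, 171], [22, 177, 164], [24, 177, 152]]
t28.02 pos [ 0.5216 -0.0827  0.2207] yhead -5.08 F [0.37 0.14 0.03] Mo [ 0.07 -0.03 -0.01] op 0.0769 j [-0.37  0.23  1.62  0.    1.29 -0.28]
```

View pics/g_tt.png

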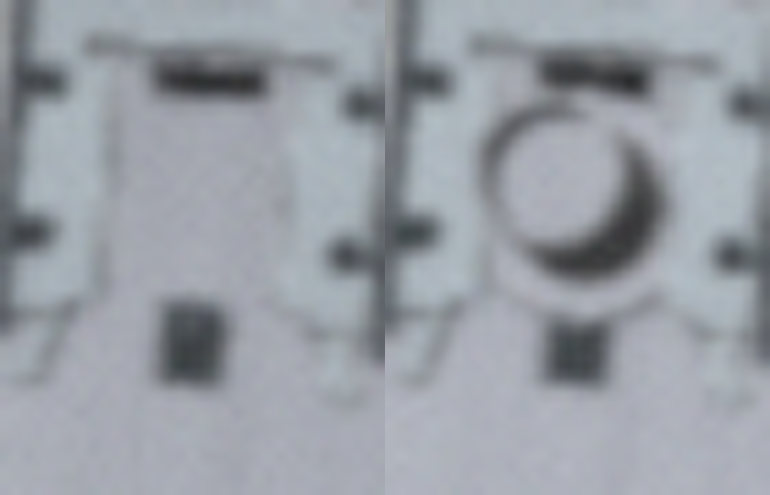

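```bash
python3 -c "
from h import *
print(r.hand_in()); st()"
```

```text
the job is handed in; nothing more can be done
None
the job is handed in; nothing more can be done
```

The stub is in the fixture: standing upright, against the sprung pad, with the catch behind its foot flange. I let go, raised the arm clear and handed the job in at about 28 s of the 61 s allowed.

- **Sliding in:** I set it on the open end of the bed and slid it along in 1–3 mm steps. The force along the slide was about 1–2.6 N until the pad. I felt the pad at about TCP x = 0.5965 m and pushed about 1.7 mm into it. The largest readings I took were about 9 N along the slide and 7 N vertical (about 11 N of downward load counting the stub's weight), well under 25 N. These are readings between moves, not a continuous record.
- **Catch check:** pulling back gently, the stub held against about 6 N with only about 0.5 mm of give at the gripper, so I take the catch to be up. The force then fell to about zero before I opened the jaws.
- **Last pictures:** the stub stands straight between the lips with its flange against the pad. The flange now hides about 4 mm of the dark catch area that was visible at the start. I first took that as a possible sign it was not latched. The distance from that dark area to the pad was only about 46 mm, against the 51 mm expected from catch to pad. So I believe the hidden part is the slot behind the catch.
- **Other fittings:** the gasket, clamp and purple look-alike are where they were. In the last top view the arm partly hid the sight glass, but the arm's path never came near it.
- **Disagreements:** the two cameras differed by 2–5 mm on positions. I took a middle value for the lateral line, and felt no significant sideways force while sliding in.

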